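Put away bottles, jars and flask on the lab bench

TASK

Clear up the bench: stand the two tall amber bottles in the smaller, deeper green tray and the two squat jars in the larger, shallower green tray, one in each bay, and the stoppered conical flask in the round steel dish. Each must end upright, flat on the floor of its tray or dish. It is glassware: set things down rather than drop them, knock nothing over, and leave the beaker and the porcelain bowl where they are.

Things in the scene. Friction and masses are not known exactly. Their poses are not given: they have to be found in the camera images.
- bottle1: tall narrow amber glass bottle with a white screw cap, standing upright, 85 mm high: straight round body 38 mm diameter up to 60 mm, sloping shoulder, cap 28 mm diameter from 68 to 85 mm; about 0.11 kg. Origin: centre of its underside, z up. The two bottles are alike and interchangeable.
- bottle2: tall narrow amber glass bottle with a white screw cap, standing upright, 85 mm high: straight round body 38 mm diameter up to 60 mm, sloping shoulder, cap 28 mm diameter from 68 to 85 mm; about 0.11 kg. Origin: centre of its underside, z up. The two bottles are alike and interchangeable.
- jar1: squat white plastic jar with a grey screw lid, standing upright, 50 mm high, 54 mm diameter, lid 55 mm diameter from 34 mm to the top; about 0.12 kg. Origin: centre of its underside, z up. The two jars are alike and interchangeable.
- jar2: squat white plastic jar with a grey screw lid, standing upright, 50 mm high, 54 mm diameter, lid 55 mm diameter from 34 mm to the top; about 0.12 kg. Origin: centre of its underside, z up. The two jars are alike and interchangeable.
- flask: conical (Erlenmeyer) flask of clear glass with a black rubber stopper, standing upright, 114 mm high: base 66 mm diameter, vertical for 8 mm, then a cone narrowing to 28 mm at 70 mm height; straight neck 28 mm diameter from 70 to 100 mm, lip 31 mm diameter from 100 to 104 mm, stopper 24 mm diameter above; about 0.14 kg. Grip it by the neck. Origin: centre of its underside, z up.
- bottle_tray: the smaller, deeper green open tray, fixed to the bench: 64 mm (its x) by 124 mm (its y) outside, 22 mm high, walls and floor 4 mm thick. One cross wall of full height in the middle makes two bays of about 56 x 56 mm; bay centres at y = +30 and -30 mm, x = 0, floor at z = 4 mm. Origin: centre of its underside, z up.
- jar_tray: the larger, shallower green open tray, fixed to the bench: 86 mm (its x) by 168 mm (its y) outside, 16 mm high, walls and floor 4 mm thick. One cross wall of full height in the middle makes two bays of about 78 x 78 mm; bay centres at y = +41 and -41 mm, x = 0, floor at z = 4 mm. Origin: centre of its underside, z up.
- dish: round shallow steel dish, fixed to the bench: 104 mm outer diameter, 14 mm high, wall and floor 4 mm thick (inside 96 mm across, floor at z = 4 mm). Origin: centre of its underside, z up.
- beaker: bystander: open clear glass beaker, loose, 60 mm diameter, 78 mm high. Leave it alone. Origin: centre of its underside.
- bowl: bystander: white porcelain bowl, loose, 72 mm across the rim, 35 mm high. Leave it alone. Origin: centre of its underside.
There are look-alikes about, which are no part of the job. What is shaped like the bottle2 but pink or red is not meant.

How it is judged (in metres and radians):
At the end, for the whole second after the job is handed in: A bottle in each bay of the smaller green tray (within 12 mm of the bay centre in tray x and y), a jar in each bay of the larger (within 15 mm), the flask within 17 mm of the dish's centre; all on the floor (1-8 mm above the tray's underside), upright within 0.12 rad, below 0.02 m/s ((((x of bottle1 in the frame of bottle_tray between -0.012 and 0.012 m and y of bottle1 in the frame of bottle_tray between 0.018 and 0.042 m and z of bottle1 in the frame of bottle_tray between 0.001 and 0.008 m) and (x of bottle2 in the frame of bottle_tray between -0.012 and 0.012 m and y of bottle2 in the frame of bottle_tray between -0.042 and -0.018 m and z of bottle2 in the frame of bottle_tray between 0.001 and 0.008 m)) or ((x of bottle1 in the frame of bottle_tray between -0.012 and 0.012 m and y of bottle1 in the frame of bottle_tray between -0.042 and -0.018 m and z of bottle1 in the frame of bottle_tray between 0.001 and 0.008 m) and (x of bottle2 in the frame of bottle_tray between -0.012 and 0.012 m and y of bottle2 in the frame of bottle_tray between 0.018 and 0.042 m and z of bottle2 in the frame of bottle_tray between 0.001 and 0.008 m))) and (((x of jar1 in the frame of jar_tray between -0.015 and 0.015 m and y of jar1 in the frame of jar_tray between 0.026 and 0.056 m and z of jar1 in the frame of jar_tray between 0.001 and 0.008 m) and (x of jar2 in the frame of jar_tray between -0.015 and 0.015 m and y of jar2 in the frame of jar_tray between -0.056 and -0.026 m and z of jar2 in the frame of jar_tray between 0.001 and 0.008 m)) or ((x of jar1 in the frame of jar_tray between -0.015 and 0.015 m and y of jar1 in the frame of jar_tray between -0.056 and -0.026 m and z of jar1 in the frame of jar_tray between 0.001 and 0.008 m) and (x of jar2 in the frame of jar_tray between -0.015 and 0.015 m and y of jar2 in the frame of jar_tray between 0.026 and 0.056 m and z of jar2 in the frame of jar_tray between 0.001 and 0.008 m))) and horizontal distance between flask and dish below 0.017 m and z of flask in the frame of dish between 0.001 and 0.008 m and angle between each of bottle1, bottle2, jar1, jar2, flask's own z axis and vertical below 0.12 rad and linear speed of each of bottle1, bottle2, jar1, jar2, flask below 0.02 m/s); the robot touches nothing.
It fails at once if a bottle, jar or the flask is tipped more than 0.7 rad (angle between any of bottle1, bottle2, jar1, jar2, flask's own z axis and vertical above 0.7 rad).
It fails at once if a bottle, jar or the flask is dropped: it moves faster than 0.6 m/s with its underside below 20 mm ((linear speed of bottle1 above 0.6 m/s and height (world z) of bottle1 below 0.02 m) or (linear speed of bottle2 above 0.6 m/s and height (world z) of bottle2 below 0.02 m) or (linear speed of jar1 above 0.6 m/s and height (world z) of jar1 below 0.02 m) or (linear speed of jar2 above 0.6 m/s and height (world z) of jar2 below 0.02 m) or (linear speed of flask above 0.6 m/s and height (world z) of flask below 0.02 m)).
It fails at once if the beaker or the bowl is moved more than 30 mm or tipped more than 0.5 rad (distance of any of beaker, bowl from where it was at the start of the episode above 0.03 m or angle between any of beaker, bowl's own z axis and vertical above 0.5 rad).
It also fails if it takes over 128 s, if anything falls off the work surface, if the arm or the gripper's body presses on something with over 40 N, if the wrist force passes 120 N, or if a joint passes its speed limit or range.

ROBOT

A 6-joint arm with a two-finger parallel gripper is mounted at the origin on the work surface. World frame = base frame: x ahead of the robot, y to its left, z up, the work surface at z = 0. Lengths are in m, angles in degrees, forces in N, time in s.
With the tool pointing down it reaches from about 0.4 to 0.825 m from the base axis. Payload 7 kg.
Tool frame: the origin (TCP) lies midway between the tips of the shut fingers; the grasp point (between the pads) lies 19 mm behind it; z points along the fingers, y is the direction in which the jaws open and shut (so a half turn about z gives the same grasp; the last joint's range is limited). The gripper opens to 88 mm and grips with 3 to 60 N. Pads are 19 mm wide; open, the fingers measure 130 mm over their backs; the gripper's body (78 mm by 193 mm) begins 47 mm behind the grasp point.
Start: joints at [-58.551, 20.546, 0.682, 0, -70.136, -16.507], TCP at [0.174, -0.652, 0.227] pointing down, gripper open.
Joint ranges: [-176.03, 176.03], [-82.01, 121.73], [-58.28, 71.71], [-173.87, 95.51], [-174.79, -0.11], [-173.66, 173.66]. Speed limits (degrees/s): [136.94, 136.94, 172.46, 180, 180, 180].

INTERFACE

Orientations are given as [roll, pitch, yaw] about the fixed x, y, z axes, in that order (R = Rz(yaw) Ry(pitch) Rx(roll)).
In Python, from plant import get_state, capture, get_calibration, close_job, boxes_of, cut_out gives the robot as it stands.
- The arm moves only by the tool apply_moves, never from a script. Its argument "commands" is a list of rows, each an object with "grip": the closure, from 0 (fully open) to 1 (shut); "slide": the shift along the tool's x, y, z in m, a list of three; "roll": the turn about the tool's z in degrees. In form: [{"grip": grip, "slide": [x, y, z], "roll": roll}, ...]. A call has 1 to 5 rows; each row is the pose to reach, as a shift and turn from the pose commanded when the call began, along the tool's axes at that moment; what a row does not reach only later rows make up. A row lasts 1/8 s, in which the tool goes at most 62.5 mm and 10.7 degrees, less where a joint would pass 70% of its speed; a pose out of reach is approached as far as the arm can. A call with a gripper value outside its range is refused whole. The fingers move at their own pace and stop on an object; "grip_force" is the grip in N (left out, the last holds). Time passes only in rows, so rows that repeat a pose let the fingers close. It gives the time, the measured TCP pose, the force and the opening at its end, in the units of the state.
- get_state(): the state, without advancing time (a new reading comes with each control period).
- capture(name): name is "scene" or "top" or "wrist"; returns (picture, depth): 400x640x3 uint8, red, green, blue; 400x640 float32, m along the optical axis (not along the pixel's ray), 0 where there is no reading.
- get_calibration(name): a dict with "mtx" (3x3 intrinsics, pixels), "R" (3x3) and "t" (3): a world point X has camera coordinates R X + t. Camera axes: x right, y down, z forward; pixel columns grow to the right and rows downward; lengths in m; the calibration is good to about 2 mm. The wrist camera is an equidistant fisheye: a pixel r from the principal point sees the ray r / f radians off the axis. A picture is of the moment at which its call begins: read the wrist's pose just before it. get_calibration takes no time and is no camera call; for the wrist camera it gives the pose at the moment of the call.
- close_job(): hands the job in, once; it reports no verdict.
Trained networks look in the newest picture that a camera, given by its name, has taken for a name from the list of things; names that differ only in an ending like _2 or _b are one class to them, and where a whole thing is asked for, a point or a joint stands for the part that bears it (a point fixed in the world has none). Each returns a list of dicts, best first, with "score" (0 to 1); they miss things now and then, are a little off and sometimes report something else, mostly with a low value. They report only what shows in the picture. A call takes as long as a camera call. They do not tell look-alikes from the thing itself.
- boxes_of(name, camera): "position" ([x, y, z] in m, in the coordinates of the camera as it stood for that picture, good to about 4 mm: the middle of the surface that is visible of it).
- cut_out(name, camera): "mask" (400x640 bool, what is visible of it).
The state is a dict: "time_s": time; "joints": joint angles; "qd": joint speeds; "joint_torque": joint torques, N m; "tcp_pos": TCP position; "eef_rot": TCP orientation; "contact_force": force on the tool from outside, world axes, zero at the start; "moment": the same for the moment, N m; "gripper_width": finger opening in m.
Only numpy, scipy, OpenCV 4.12 (cv2) and the standard library are available. Lean on these libraries where they do the work, as an engineer would, in place of code of your own. Each camera call takes 0.05 s, during which the arm holds its last target.

## Working session

There is one attempt and no reset: what is moved stays moved. The work goes in short steps, Python scripts to look and compute and a tool call to move; the robot and the scene stay as the last step left them, time stands still between calls to the robot, and variables do not carry over. Pictures are saved under pics/ and viewed, and the job is handed in when it is done.

Besides the shell and the picture viewer there is one more tool, called after "Emit:" as name(argument=value, ...) on one line, values as JSON. apply_moves: Moves the arm, as the interface text tells. Its arguments: {"type":"object","properties":{"commands":{"type":"array"},"grip_force":{"type":"number"}},"required":["commands"]}

```bash
ls; mkdir -p pics
python3 - <<'E'
from plant import *
import cv2,numpy as np
s=get_state();print(s)
for n in ["scene","top","wrist"]:
    c=get_calibration(n);print(n,c)
    p,d=capture(n);cv2.imwrite(f"pics/{n}0.png",p[:,:,::-1]);np.save(f"{n}_d.npy",d)
E
```

```text
pics
{'time_s': 0.0, 'joints': array([-5.85506896e+01,  2.05898133e+01,  6.32091210e-01, -2.09232873e-02,
       -7.01348211e+01, -1.65076032e+01]), 'qd': array([-0.01830307, -0.06114414,  0.02411265, -0.04450042, -0.02669827,
        0.00694413]), 'joint_torque': array([-9.02587344e-04, -5.82722139e+01,  2.93054849e+01,  6.99767634e+00,
        6.89112276e-03, -1.49005054e-04]), 'tcp_pos': array([ 0.17389332, -0.65169678,  0.22562568]), 'eef_rot': array([ 1.79905682e+02, -7.43970578e-03, -1.65065413e+02]), 'contact_force': array([-0.08069079, -0.54984655, -0.10756591]), 'moment': array([ 0.001143  ,  0.00170204, -0.03230207]), 'gripper_width': 0.08744926892949424}
scene {'mtx': array([[372.86157101,   0.        , 318.40887571],
       [  0.        , 372.86157101, 196.41165166],
       [  0.        ,   0.        ,   1.        ]]), 'R': array([[-0.62714168,  0.77850033,  0.02511078],
       [ 0.3982994 ,  0.34823199, -0.84858239],
       [-0.66936605, -0.52217977, -0.52846701]]), 't': array([ 0.34145584, -0.15902699,  1.15985341])}
top {'mtx': array([[418.86268092,   0.        , 319.68960889],
       [  0.        , 418.86268092, 205.92290376],
       [  0.        ,   0.        ,   1.        ]]), 'R': array([[-0.00700664, -0.9999728 , -0.00230263],
       [-0.99258165,  0.00723431, -0.12136449],
       [ 0.12137785,  0.0014352 , -0.99260534]]), 't': array([-0.01302178,  0.49542338,  0.91379536])}
wrist {'mtx': array([[309.70691629,   0.        , 317.56913103],
       [  0.        , 309.70691629, 200.03699728],
       [  0.        ,   0.        ,   1.        ]]), 'R': array([[-0.25831331,  0.96605855,  0.00225936],
       [ 0.93363144,  0.24904041,  0.25750962],
       [ 0.2482067 ,  0.06862757, -0.96627309]]), 't': array([ 0.67387818, -0.0317862 ,  0.38931626])}
```

View pics/scene0.png

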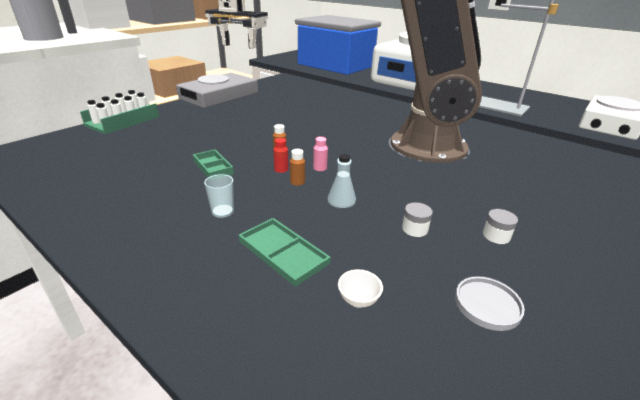

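View pics/top0.png

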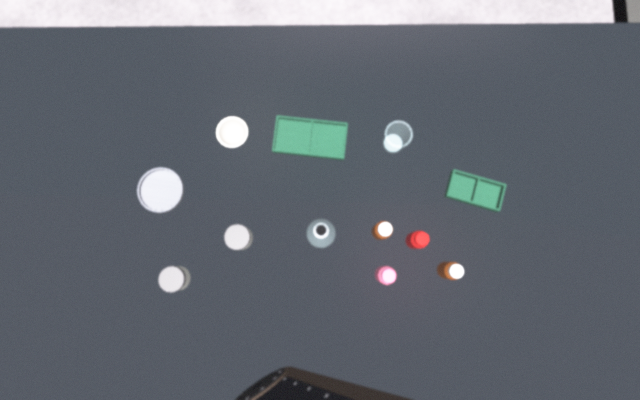

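View pics/wrist0.png

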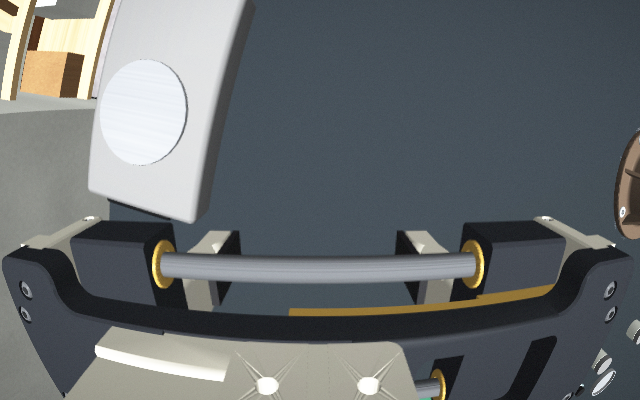

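The top view shows the amber bottles' caps at (384,230) and (455,271). The red and pink look-alikes are at (419,240) and (387,275). The flask is at (321,232), the jars at (237,237) and (172,279), the dish at (160,190), the bowl at (232,132) and the beaker at (398,135). The jar tray is at (311,137) and the bottle tray at (476,190). Next I'll measure these positions.

```bash
cat > h.py <<'E'
from plant import *
import cv2,numpy as np
def world(cam,d,mask,c=None):
    c=c or get_calibration(cam); v,u=np.nonzero(mask&(d>0)); z=d[v,u]; K=c["mtx"]
    X=np.stack([(u-K[0,2])/K[0,0]*z,(v-K[1,2])/K[1,1]*z,z],1)
    return (X-c["t"])@c["R"], u,v
def ray(cam,u,v,h):
    c=get_calibration(cam);K=c["mtx"]
    r=np.array([(u-K[0,2])/K[0,0],(v-K[1,2])/K[1,1],1])@c["R"]; o=-c["R"].T@c["t"]
    return o+r*(h-o[2])/r[2]
E
python3 - <<'E'
from h import *
for cam in ["top","scene"]:
    p,d=capture(cam); c=get_calibration(cam)
    for n in ["bottle1","jar1","flask","bottle_tray","jar_tray","dish","beaker","bowl"]:
        for m in cut_out(n,cam):
            if m["score"]<.25: continue
            X,u,v=world(cam,d,m["mask"])
            if len(X)<5: continue
            zt=np.percentile(X[:,2],95); T=X[X[:,2]>zt-.006]
            lo,hi=np.percentile(T[:,:2],[2,98],axis=0)
            mm=cv2.mean(p,m["mask"].astype(np.uint8))[:3]
            (cx,cy),(w,h),a=cv2.minAreaRect((X[:,:2]*1000).astype(np.float32))
            print(cam,n,round(m["score"],2),"px",int(u.mean()),int(v.mean()),len(u),"zt",zt.round(3),"topc",((lo+hi)/2).round(4),"sz",(hi-lo).round(3),"rgb",np.round(mm),"rect",np.round([cx,cy,w,h,a],1))
E
```

```text
top bottle1 0.79 px 416 238 324 zt 0.087 topc [ 0.4192 -0.2295] sz [0.025 0.025] rgb [209.  82.  84.] rect [ 418.4 -227.1   36.    32.2   22.1]
top bottle1 0.74 px 381 229 303 zt 0.087 topc [ 0.4407 -0.1529] sz [0.025 0.024] rgb [206. 187. 177.] rect [ 442.3 -152.4   36.4   41.7   89.4]
top bottle1 0.72 px 449 269 369 zt 0.087 topc [ 0.3522 -0.2991] sz [0.025 0.024] rgb [186. 163. 149.] rect [ 350.7 -296.2   36.9   30.8   17.3]
top bottle1 0.6 px 384 274 313 zt 0.087 topc [ 0.3429 -0.1576] sz [0.025 0.025] rgb [230. 184. 206.] rect [ 341.9 -163.7   49.    36.9   80.7]
top jar1 0.82 px 237 236 566 zt 0.053 topc [0.428  0.1657] sz [0.048 0.05 ] rgb [221. 219. 222.] rect [424.7 168.5  53.3  61.8  46.4]
top jar1 0.59 px 173 277 640 zt 0.053 topc [0.3373 0.3057] sz [0.049 0.048] rgb [208. 206. 208.] rect [337.3 305.7  54.4  53.2   7.1]
top flask 0.85 px 320 232 645 zt 0.115 topc [ 0.4366 -0.018 ] sz [0.022 0.022] rgb [156. 167. 173.] rect [ 4.371e+02 -1.820e+01  6.270e+01  6.230e+01  3.000e-01]
top bottle_tray 0.75 px 474 190 1722 zt 0.023 topc [ 0.5317 -0.3732] sz [0.087 0.128] rgb [105.
[... 1890 characters left out ...]
ene bottle_tray 0.66 px 284 250 3251 zt 0.016 topc [0.6621 0.0071] sz [0.099 0.17 ] rgb [101. 163. 131.] rect [652.8   1.9 180.8 103.   83.2]
scene jar_tray 0.67 px 284 251 3048 zt 0.016 topc [0.6623 0.0074] sz [0.099 0.169] rgb [102. 165. 132.] rect [661.3   6.9 168.3  87.1  83.2]
scene dish 0.64 px 488 303 2806 zt 0.014 topc [0.54  0.353] sz [0.101 0.099] rgb [214. 214. 217.] rect [533.  349.9 118.7 103.1  22.4]
scene beaker 0.76 px 219 194 1075 zt 0.077 topc [ 0.6485 -0.1885] sz [0.056 0.058] rgb [171. 188. 191.] rect [ 616.3 -245.5  191.6   58.1   60.7]
scene bowl 0.67 px 360 287 1294 zt 0.035 topc [0.6687 0.185 ] sz [0.068 0.067] rgb [246. 244. 242.] rect [651.2 185.5  70.7 106.   86.9]
```

```bash
cat >> h.py <<'E'
def go(x,y,z,jaw=None):
    """slide & roll in tool axes from measured pose to TCP target; jaw= desired jaw axis angle deg (mod 180)"""
    s=get_state(); r,p,w=np.radians(s["eef_rot"])
    R=cv2.Rodrigues(np.array([0,0,w]))[0]@cv2.Rodrigues(np.array([0,p,0]))[0]@cv2.Rodrigues(np.array([r,0,0.]))[0]
    d=R.T@(np.array([x,y,z])-s["tcp_pos"])
    roll=0
    if jaw is not None:
        dy=(jaw+90-np.degrees(w)+90)%180-90; roll=-dy
    print("t",round(s["time_s"],2),"tcp",s["tcp_pos"].round(4),"rpy",s["eef_rot"].round(2),"w",round(s["gripper_width"],4),"F",s["contact_force"].round(1),"j1,j6",s["joints"][[0,5]].round(1))
    print("SLIDE",d.round(4),"ROLL",round(roll,1),"norm",np.linalg.norm(d).round(3))
E
python3 - <<'E'
from h import *
for cam in ["top","scene"]:
    p,d=capture(cam); hsv=cv2.cvtColor(p,cv2.COLOR_RGB2HSV)
    g=cv2.inRange(hsv,(55,60,30),(90,255,255))>0
    X,u,v=world(cam,d,g)
    for nm,c,lo,hi in [("bt",(.533,-.3725),.017,.03),("jt",(.6615,.007),.012,.022)]:
        k=(np.hypot(X[:,0]-c[0],X[:,1]-c[1])<.12)&(X[:,2]>lo)&(X[:,2]<hi)
        P=(X[k,:2]*1000).astype(np.float32); print(cam,nm,k.sum(),cv2.minAreaRect(P))
go(.438,-.017,.2,90)
E
```

```text
top bt 428 ((532.3421020507812, -373.2448425292969), (125.36335754394531, 65.76957702636719), 72.68667602539062)
top jt 477 ((661.37841796875, 6.228668212890625), (168.07260131835938, 87.81749725341797), 83.1488037109375)
scene bt 248 ((531.5598754882812, -373.04052734375), (128.64083862304688, 65.6727066040039), 72.71936798095703)
scene jt 733 ((660.9197998046875, 5.997337341308594), (170.21060180664062, 88.10482025146484), 83.40443420410156)
t 1.15 tcp [ 0.174  -0.6521  0.2266] rpy [ 180.     -0.   -165.06] w 0.0877 F [-0.8 -0.7 -0.4] j1,j6 [-58.6 -16.5]
SLIDE [-0.4189  0.5456  0.0266] ROLL 14.9 norm 0.688
```

Emit:
apply_moves(commands=[{"grip": 0,"slide": [-0.037,0.048,0],"roll": 3},{"grip": 0,"slide": [-0.075,0.097,0.005],"roll": 6},{"grip": 0,"slide": [-0.112,0.146,0.01],"roll": 9},{"grip": 0,"slide": [-0.149,0.194,0.015],"roll": 12},{"grip": 0,"slide": [-0.186,0.242,0.02],"roll": 15}], grip_force=20)

```text
time_s: 1.78
tcp_pos: [0.2918, -0.3688, 0.2067]
eef_rot: [-180.0, 0.0, 179.8]
contact_force: [1.3, 0.7, 0.3]
gripper_width: 0.0875
```

```bash
python3 -c "
from h import *
go(.437,-.017,.2,90)"
```

```text
t 1.77 tcp [ 0.2918 -0.3688  0.2067] rpy [-1.7997e+02  5.0000e-02  1.7983e+02] w 0.0875 F [1.3 0.7 0.3] j1,j6 [-27.6 -62.6]
SLIDE [-0.1441  0.3522  0.0066] ROLL -0.2 norm 0.381
```

Emit:
apply_moves(commands=[{"grip": 0,"slide": [-0.022,0.055,0],"roll": 0},{"grip": 0,"slide": [-0.045,0.11,0.003],"roll": 0},{"grip": 0,"slide": [-0.067,0.165,0.006],"roll": 0},{"grip": 0,"slide": [-0.09,0.22,0.006],"roll": 0},{"grip": 0,"slide": [-0.112,0.275,0.006],"roll": 0}])

```text
time_s: 2.4
tcp_pos: [0.4042, -0.0935, 0.2011]
eef_rot: [180.0, 0.1, 180.0]
contact_force: [1.2, -1.2, 1.1]
gripper_width: 0.0877
```

Emit:
apply_moves(commands=[{"grip": 0,"slide": [-0.018,0.045,0],"roll": 0},{"grip": 0,"slide": [-0.032,0.077,0],"roll": 0},{"grip": 0,"slide": [-0.032,0.077,0],"roll": 0}])

```text
time_s: 2.78
tcp_pos: [0.4366, -0.0166, 0.2007]
eef_rot: [180.0, 0.0, -179.9]
contact_force: [-0.2, 0.5, -0.5]
gripper_width: 0.0875
```

```bash
python3 -c "
from h import *
p,d=capture('wrist');cv2.imwrite('pics/w1.png',p[:,:,::-1])
go(.437,-.017,.2,90)
go(.437,-.017,.066,90)"
```

```text
t 2.83 tcp [ 0.4359 -0.0177  0.2005] rpy [-1.8000e+02 -1.0000e-02 -1.7994e+02] w 0.0877 F [-0.4 -0.5 -0.1] j1,j6 [  23.8 -113.7]
SLIDE [-0.0011  0.0007  0.0005] ROLL 0.1 norm 0.001
t 2.83 tcp [ 0.4359 -0.0177  0.2005] rpy [-1.8000e+02 -1.0000e-02 -1.7994e+02] w 0.0877 F [-0.4 -0.5 -0.1] j1,j6 [  23.8 -113.7]
SLIDE [-0.0011  0.0007  0.1345] ROLL 0.1 norm 0.135
```

View pics/w1.png

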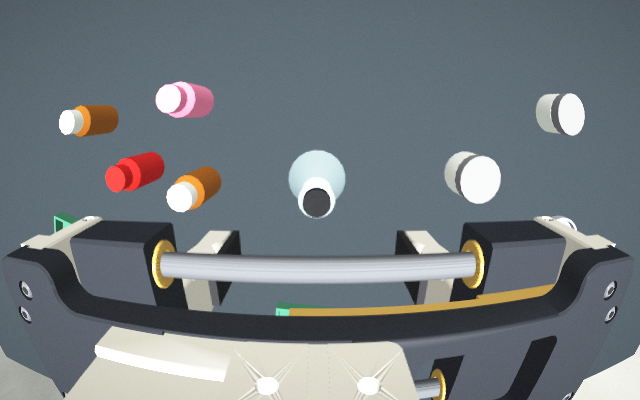

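The flask at (316,190) sits midway between the fingers, so I'll descend and grip the neck.

Emit:
apply_moves(commands=[{"grip": 0,"slide": [0,0,0.05],"roll": 0},{"grip": 0,"slide": [0,0,0.09],"roll": 0},{"grip": 0,"slide": [0,0,0.12],"roll": 0},{"grip": 0,"slide": [0,0,0.134],"roll": 0},{"grip": 0,"slide": [0,0,0.134],"roll": 0}])

```text
time_s: 3.45
tcp_pos: [0.4346, -0.0196, 0.0658]
eef_rot: [-179.9, -0.1, 179.9]
contact_force: [0.6, 0.5, 0.4]
gripper_width: 0.0873
```

Emit:
apply_moves(commands=[{"grip": 0.4,"slide": [0,0,0],"roll": 0},{"grip": 0.6,"slide": [0,0,0],"roll": 0},{"grip": 0.8,"slide": [0,0,0],"roll": 0},{"grip": 1,"slide": [0,0,0],"roll": 0},{"grip": 1,"slide": [0,0,0],"roll": 0}])

```text
time_s: 4.08
tcp_pos: [0.4357, -0.0185, 0.0667]
eef_rot: [180.0, 0.0, 179.9]
contact_force: [0.6, 0.3, 0.6]
gripper_width: 0.0432
```

Emit:
apply_moves(commands=[{"grip": 1,"slide": [0,0,0],"roll": 0},{"grip": 1,"slide": [0,0,0],"roll": 0},{"grip": 1,"slide": [0,0,0],"roll": 0}])

```text
time_s: 4.45
tcp_pos: [0.4356, -0.0185, 0.0665]
eef_rot: [180.0, -0.0, 179.9]
contact_force: [-0.2, 0.1, -0.6]
gripper_width: 0.0299
```

Emit:
apply_moves(commands=[{"grip": 1,"slide": [0,0,-0.01],"roll": 0},{"grip": 1,"slide": [0,0,-0.03],"roll": 0},{"grip": 1,"slide": [0,0,-0.06],"roll": 0},{"grip": 1,"slide": [0,0,-0.09],"roll": 0},{"grip": 1,"slide": [0,0,-0.1],"roll": 0}])

```text
time_s: 5.08
tcp_pos: [0.4366, -0.0183, 0.1687]
eef_rot: [179.9, 0.2, 180.0]
contact_force: [0.9, 0.3, -1.8]
gripper_width: 0.0298
```

```bash
python3 -c "
from h import *
p,d=capture('wrist');cv2.imwrite('pics/w2.png',p[:,:,::-1])
go(.539,.353,.167)"
```

```text
t 5.12 tcp [ 0.4366 -0.0183  0.1688] rpy [179.94   0.19 179.95] w 0.0299 F [-0.   0.1 -0.4] j1,j6 [  23.7 -113.7]
SLIDE [-0.1021  0.3714  0.0026] ROLL 0 norm 0.385
```

View pics/w2.png

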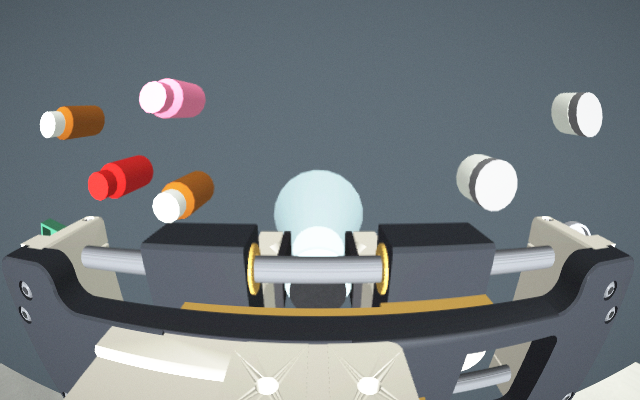

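The flask is held. I'll carry it to the dish.

Emit:
apply_moves(commands=[{"grip": 1,"slide": [-0.008,0.03,0],"roll": 0},{"grip": 1,"slide": [-0.022,0.08,0],"roll": 0},{"grip": 1,"slide": [-0.037,0.135,0],"roll": 0},{"grip": 1,"slide": [-0.052,0.19,0],"roll": 0},{"grip": 1,"slide": [-0.066,0.24,0],"roll": 0}])

```text
time_s: 5.75
tcp_pos: [0.5017, 0.2231, 0.1653]
eef_rot: [-179.9, -0.1, 180.0]
contact_force: [1.5, -0.0, -1.5]
gripper_width: 0.0294
```

Emit:
apply_moves(commands=[{"grip": 1,"slide": [-0.015,0.055,0.005],"roll": 0},{"grip": 1,"slide": [-0.027,0.095,0.01],"roll": 0},{"grip": 1,"slide": [-0.035,0.125,0.02],"roll": 0},{"grip": 1,"slide": [-0.036,0.131,0.03],"roll": 0},{"grip": 1,"slide": [-0.036,0.131,0.03],"roll": 0}])

```text
time_s: 6.38
tcp_pos: [0.5369, 0.3515, 0.1342]
eef_rot: [-179.8, -0.2, 179.9]
contact_force: [-1.0, -0.4, -1.6]
gripper_width: 0.0296
```

```bash
python3 -c "
from h import *
p,d=capture('wrist');cv2.imwrite('pics/w3.png',p[:,:,::-1])
p,d=capture('top');cv2.imwrite('pics/t3.png',p[:,:,::-1])
for n in ['flask','dish']:
  for m in cut_out(n,'top')[:1]:
    X,u,v=world('top',d,m['mask']); print(n,m['score'],X.min(0),X.max(0),X.mean(0))
go(.539,.353,.0705)"
```

```text
flask 0.73 [ 0.31059856  0.27896379 -0.00123947] [0.36399397 0.35097748 0.05608899] [0.33819593 0.3016264  0.04483912]
dish 0.66 [ 0.48723943  0.26182463 -0.00292429] [0.58168078 0.39823602 0.20600821] [0.52373027 0.33724375 0.00909452]
t 6.58 tcp [0.5381 0.3516 0.1371] rpy [1.7998e+02 2.0000e-02 1.7991e+02] w 0.0292 F [-0.1  0.7 -0.7] j1,j6 [  50.5 -140.6]
SLIDE [-0.0009  0.0014  0.0666] ROLL 0 norm 0.067
```

View pics/w3.png

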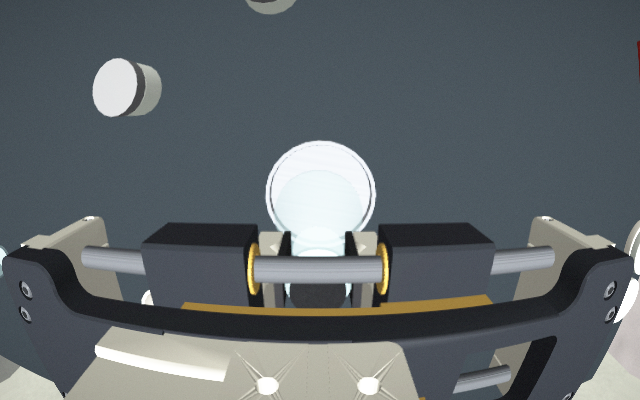

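View pics/t3.png

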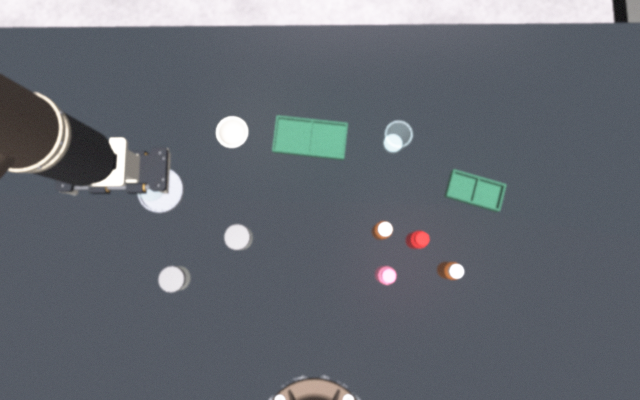

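Emit:
apply_moves(commands=[{"grip": 1,"slide": [-0.001,0.001,0.025],"roll": 0},{"grip": 1,"slide": [-0.001,0.001,0.045],"roll": 0},{"grip": 1,"slide": [-0.001,0.001,0.057],"roll": 0},{"grip": 1,"slide": [-0.001,0.001,0.063],"roll": 0},{"grip": 1,"slide": [-0.001,0.001,0.065],"roll": 0}])

```text
time_s: 7.2
tcp_pos: [0.5393, 0.3534, 0.0719]
eef_rot: [180.0, 0.0, 179.9]
contact_force: [0.3, 0.7, -1.3]
gripper_width: 0.0294
```

```bash
python3 -c "
from h import *
for i in range(3):
  capture('wrist'); go(.539,.353,.0705)"
```

```text
t 7.25 tcp [0.5393 0.3535 0.0718] rpy [1.7998e+02 2.0000e-02 1.7994e+02] w 0.0293 F [ 0.4  0.2 -2.2] j1,j6 [  50.6 -140.6]
SLIDE [ 0.0003 -0.0005  0.0013] ROLL 0 norm 0.001
t 7.3 tcp [0.5393 0.3535 0.072 ] rpy [1.7998e+02 3.0000e-02 1.7995e+02] w 0.0294 F [-0.2 -0.2 -0.6] j1,j6 [  50.6 -140.6]
SLIDE [ 0.0003 -0.0005  0.0015] ROLL 0 norm 0.002
t 7.35 tcp [0.5393 0.3536 0.0721] rpy [1.7997e+02 4.0000e-02 1.7995e+02] w 0.0297 F [-0.5 -0.1 -0.9] j1,j6 [  50.6 -140.6]
SLIDE [ 0.0003 -0.0006  0.0016] ROLL 0 norm 0.002
```

Lowering 1.5 mm more, checking for contact force.

Emit:
apply_moves(commands=[{"grip": 1,"slide": [0,0,0.001],"roll": 0},{"grip": 1,"slide": [0,0,0.002],"roll": 0}])

```text
time_s: 7.6
tcp_pos: [0.5396, 0.3539, 0.0704]
eef_rot: [179.9, 0.1, 180.0]
contact_force: [-2.3, 0.6, 6.7]
gripper_width: 0.0296
```

Emit:
apply_moves(commands=[{"grip": 1,"slide": [0,0,0],"roll": 0},{"grip": 1,"slide": [0,0,0],"roll": 0}])

```text
time_s: 7.85
tcp_pos: [0.5395, 0.3539, 0.0704]
eef_rot: [179.9, 0.1, 180.0]
contact_force: [-1.5, 1.0, 4.7]
gripper_width: 0.0297
```

Contact at about 5 N up, so the flask is on the floor. Release gradually.

Emit:
apply_moves(commands=[{"grip": 0.62,"slide": [0,0,0],"roll": 0},{"grip": 0.5,"slide": [0,0,0],"roll": 0},{"grip": 0.3,"slide": [0,0,0],"roll": 0},{"grip": 0.3,"slide": [0,0,0],"roll": 0},{"grip": 0.3,"slide": [0,0,0],"roll": 0}])

```text
time_s: 8.48
tcp_pos: [0.539, 0.3533, 0.0695]
eef_rot: [-180.0, -0.0, 179.9]
contact_force: [-0.0, -0.2, -0.4]
gripper_width: 0.0608
```

Emit:
apply_moves(commands=[{"grip": 0.3,"slide": [0,0,-0.02],"roll": 0},{"grip": 0.3,"slide": [0,0,-0.06],"roll": 0},{"grip": 0,"slide": [0,0,-0.1],"roll": 0},{"grip": 0,"slide": [0,0,-0.1],"roll": 0}])

```text
time_s: 8.98
tcp_pos: [0.5407, 0.3548, 0.1736]
eef_rot: [179.7, 0.3, 180.0]
contact_force: [-0.5, 0.6, -0.6]
gripper_width: 0.0758
```

```bash
python3 -c "
from h import *
p,d=capture('wrist');cv2.imwrite('pics/w4.png',p[:,:,::-1])
go(.428,.166,.17,90)
go(.338,.306,.17,90)"
```

```text
t 9.03 tcp [0.5396 0.354  0.1714] rpy [1.7985e+02 1.3000e-01 1.7994e+02] w 0.0799 F [ 0.2  0.1 -0.6] j1,j6 [  50.6 -140.6]
SLIDE [ 0.1114 -0.1881  0.0006] ROLL -0.1 norm 0.219
t 9.03 tcp [0.5396 0.354  0.1714] rpy [1.7985e+02 1.3000e-01 1.7994e+02] w 0.0799 F [ 0.2  0.1 -0.6] j1,j6 [  50.6 -140.6]
SLIDE [ 0.2016 -0.0482  0.0008] ROLL -0.1 norm 0.207
```

View pics/w4.png

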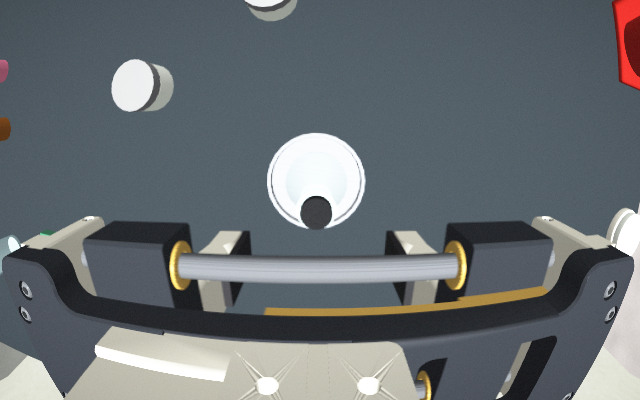

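The flask stands in the dish. Next is jar A, with the jaws turned along the tray's x.

Emit:
apply_moves(commands=[{"grip": 0,"slide": [0.015,-0.025,0],"roll": -10},{"grip": 0,"slide": [0.036,-0.06,0],"roll": -20},{"grip": 0,"slide": [0.06,-0.1,0],"roll": -30},{"grip": 0,"slide": [0.085,-0.145,0],"roll": -40},{"grip": 0,"slide": [0.111,-0.188,0],"roll": -50}])

```text
time_s: 9.65
tcp_pos: [0.4264, 0.1636, 0.1684]
eef_rot: [180.0, -0.1, -129.7]
contact_force: [0.3, -0.1, 0.0]
gripper_width: 0.0882
```

Emit:
apply_moves(commands=[{"grip": 0,"slide": [0,0,0],"roll": -10},{"grip": 0,"slide": [0,0,0],"roll": -20},{"grip": 0,"slide": [0,0,0],"roll": -30},{"grip": 0,"slide": [0,0,0],"roll": -33},{"grip": 0,"slide": [0,0,0],"roll": -33}])

```text
time_s: 10.28
tcp_pos: [0.4274, 0.1651, 0.1687]
eef_rot: [179.9, -0.1, -97.1]
contact_force: [0.1, -0.9, 1.0]
gripper_width: 0.0872
```

```bash
python3 -c "
from h import *
p,d=capture('wrist');cv2.imwrite('pics/w5.png',p[:,:,::-1])
go(.428,.166,.02,-6.7)"
```

```text
t 10.32 tcp [0.4275 0.1652 0.1689] rpy [ 1.7995e+02 -5.0000e-02 -9.7140e+01] w 0.0876 F [-0.4 -0.1  0.4] j1,j6 [ 45.9 -53. ]
SLIDE [-0.001  -0.0006  0.1489] ROLL -0.4 norm 0.149
```

View pics/w5.png

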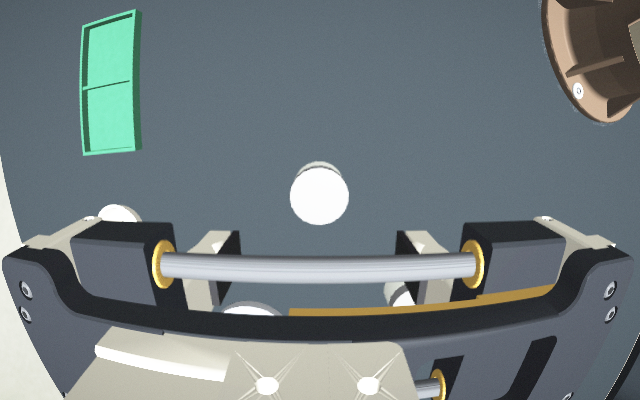

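Jar A is centred at (319,195). Descend and grip.

Emit:
apply_moves(commands=[{"grip": 0,"slide": [-0.001,0,0.05],"roll": 0},{"grip": 0,"slide": [-0.001,0,0.095],"roll": 0},{"grip": 0,"slide": [-0.001,0,0.13],"roll": 0},{"grip": 0,"slide": [-0.001,0,0.148],"roll": 0},{"grip": 0,"slide": [-0.001,0,0.148],"roll": 0}])

```text
time_s: 10.95
tcp_pos: [0.427, 0.1655, 0.0201]
eef_rot: [179.9, -0.2, -97.1]
contact_force: [0.1, 0.1, 0.0]
gripper_width: 0.0878
```

Emit:
apply_moves(commands=[{"grip": 0.3,"slide": [0,0,0],"roll": 0},{"grip": 0.5,"slide": [0,0,0],"roll": 0},{"grip": 0.6,"slide": [0,0,0],"roll": 0},{"grip": 0.8,"slide": [0,0,0],"roll": 0},{"grip": 0.8,"slide": [0,0,0],"roll": 0}])

```text
time_s: 11.58
tcp_pos: [0.4281, 0.1666, 0.022]
eef_rot: [-180.0, 0.0, -97.1]
contact_force: [-3.9, 0.2, 6.4]
gripper_width: 0.0545
```

Emit:
apply_moves(commands=[{"grip": 0.8,"slide": [0,0,-0.008],"roll": 0},{"grip": 0.8,"slide": [0,0,-0.025],"roll": 0},{"grip": 0.8,"slide": [0,0,-0.05],"roll": 0},{"grip": 0.8,"slide": [0,0,-0.07],"roll": 0},{"grip": 0.8,"slide": [0,0,-0.07],"roll": 0}])

```text
time_s: 12.2
tcp_pos: [0.4288, 0.1672, 0.0932]
eef_rot: [-179.9, 0.2, -97.1]
contact_force: [-0.4, 0.1, -1.1]
gripper_width: 0.0546
```

```bash
python3 -c "
from h import *
p,d=capture('wrist');cv2.imwrite('pics/w6.png',p[:,:,::-1])
go(.6562,-.0347,.09,-6.7)"
```

```text
t 12.25 tcp [0.4282 0.1667 0.0922] rpy [-1.7995e+02  8.0000e-02 -9.7060e+01] w 0.0549 F [-0.4 -0.3 -0.7] j1,j6 [ 45.9 -53. ]
SLIDE [ 0.1718 -0.2511  0.0021] ROLL -0.4 norm 0.304
```

View pics/w6.png

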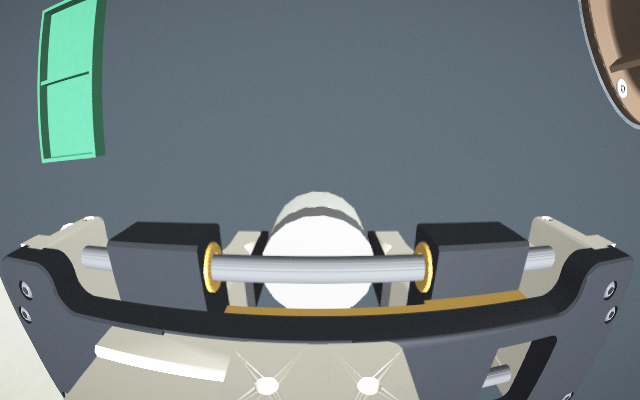

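Emit:
apply_moves(commands=[{"grip": 0.8,"slide": [0.018,-0.026,0],"roll": 0},{"grip": 0.8,"slide": [0.048,-0.07,0],"roll": 0},{"grip": 0.8,"slide": [0.08,-0.117,0],"roll": 0},{"grip": 0.8,"slide": [0.112,-0.164,0],"roll": 0},{"grip": 0.8,"slide": [0.14,-0.205,0],"roll": 0}])

```text
time_s: 12.88
tcp_pos: [0.615, 0.0006, 0.0901]
eef_rot: [179.9, -0.0, -97.1]
contact_force: [0.3, 0.9, -0.3]
gripper_width: 0.0542
```

Emit:
apply_moves(commands=[{"grip": 0.8,"slide": [0.02,-0.03,0],"roll": 0},{"grip": 0.8,"slide": [0.03,-0.044,0],"roll": 0},{"grip": 0.8,"slide": [0.032,-0.046,0.01],"roll": 0},{"grip": 0.8,"slide": [0.032,-0.046,0.02],"roll": 0},{"grip": 0.8,"slide": [0.032,-0.046,0.02],"roll": 0}])

```text
time_s: 13.5
tcp_pos: [0.6544, -0.0344, 0.0702]
eef_rot: [179.9, -0.0, -97.0]
contact_force: [0.6, 0.9, -0.7]
gripper_width: 0.0545
```

```bash
python3 -c "
from h import *
p,d=capture('wrist');cv2.imwrite('pics/w7.png',p[:,:,::-1])
p,d=capture('scene');cv2.imwrite('pics/s7.png',p[:,:,::-1])
go(.6562,-.0347,.026,-6.7)"
```

```text
t 13.6 tcp [ 0.6555 -0.0343  0.0716] rpy [ 1.7999e+02 -1.0000e-02 -9.6990e+01] w 0.0546 F [-0.9 -0.5 -0.7] j1,j6 [ 14. -21.]
SLIDE [ 0.0003 -0.0007  0.0456] ROLL -0.3 norm 0.046
```

View pics/w7.png

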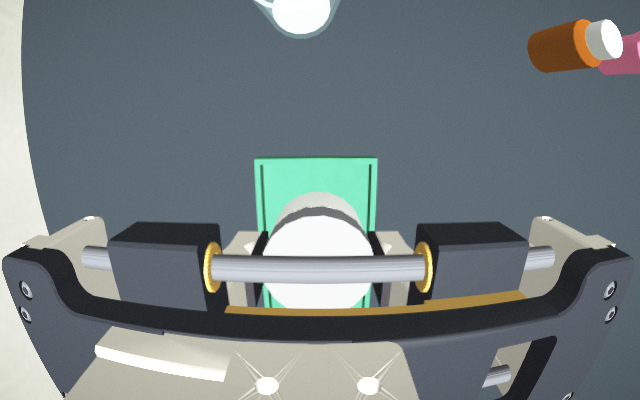

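View pics/s7.png

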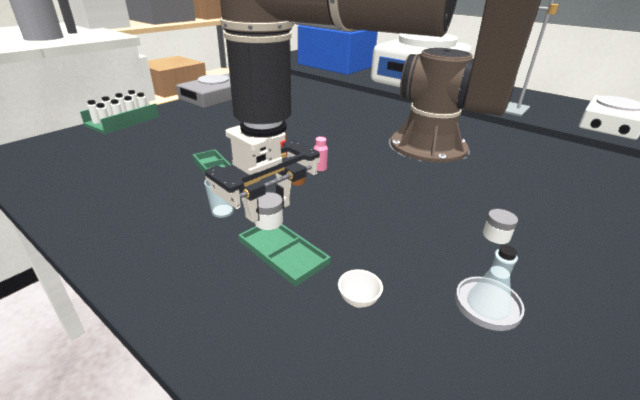

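Emit:
apply_moves(commands=[{"grip": 0.8,"slide": [0,-0.001,0.02],"roll": 0},{"grip": 0.8,"slide": [0,-0.001,0.034],"roll": 0},{"grip": 0.8,"slide": [0,-0.001,0.041],"roll": 0},{"grip": 0.8,"slide": [0,-0.001,0.043],"roll": 0},{"grip": 0.8,"slide": [0,-0.001,0.044],"roll": 0}])

```text
time_s: 14.22
tcp_pos: [0.6573, -0.0351, 0.0279]
eef_rot: [-180.0, 0.0, -97.0]
contact_force: [0.1, -0.2, -0.2]
gripper_width: 0.0538
```

Emit:
apply_moves(commands=[{"grip": 0.8,"slide": [0,0,0.001],"roll": 0},{"grip": 0.8,"slide": [0,0,0.002],"roll": 0}])

```text
time_s: 14.48
tcp_pos: [0.6572, -0.0352, 0.026]
eef_rot: [-180.0, 0.0, -97.1]
contact_force: [-2.6, 0.9, 8.4]
gripper_width: 0.0544
```

Emit:
apply_moves(commands=[{"grip": 0.35,"slide": [0,0,0],"roll": 0},{"grip": 0.3,"slide": [0,0,0],"roll": 0},{"grip": 0.2,"slide": [0,0,0],"roll": 0},{"grip": 0.1,"slide": [0,0,0],"roll": 0},{"grip": 0.1,"slide": [0,0,0],"roll": 0}])

```text
time_s: 15.1
tcp_pos: [0.6569, -0.0352, 0.0255]
eef_rot: [180.0, -0.0, -97.1]
contact_force: [1.0, 0.4, -0.9]
gripper_width: 0.0782
```

Emit:
apply_moves(commands=[{"grip": 0.1,"slide": [0,0,-0.02],"roll": 0},{"grip": 0,"slide": [0,0,-0.06],"roll": 0},{"grip": 0,"slide": [0,0,-0.09],"roll": 0},{"grip": 0,"slide": [0,0,-0.11],"roll": 0},{"grip": 0,"slide": [0,0,-0.11],"roll": 0}])

```text
time_s: 15.72
tcp_pos: [0.6581, -0.035, 0.1376]
eef_rot: [-179.8, 0.1, -97.0]
contact_force: [0.4, -0.2, -0.0]
gripper_width: 0.0876
```

```bash
python3 -c "
from h import *
p,d=capture('wrist');cv2.imwrite('pics/w8.png',p[:,:,::-1])
go(.338,.306,.15,-6.7)"
```

```text
t 15.78 tcp [ 0.6572 -0.0351  0.1361] rpy [-1.7993e+02  4.0000e-02 -9.7060e+01] w 0.0875 F [-0.4 -0.3 -1.4] j1,j6 [ 13.9 -20.9]
SLIDE [-0.2992  0.3587 -0.0142] ROLL -0.4 norm 0.467
```

View pics/w8.png

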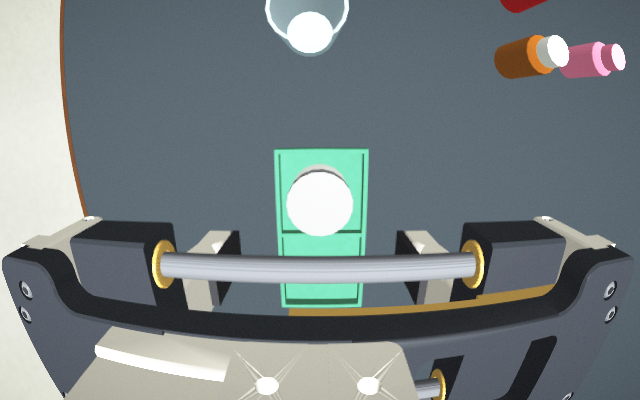

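Jar A stands in its bay at (320,200). Now jar B.

Emit:
apply_moves(commands=[{"grip": 0,"slide": [-0.03,0.036,-0.01],"roll": 0},{"grip": 0,"slide": [-0.068,0.082,-0.012],"roll": 0},{"grip": 0,"slide": [-0.106,0.127,-0.014],"roll": 0},{"grip": 0,"slide": [-0.144,0.173,-0.014],"roll": 0},{"grip": 0,"slide": [-0.182,0.218,-0.014],"roll": 0}])

```text
time_s: 16.4
tcp_pos: [0.4611, 0.173, 0.1485]
eef_rot: [179.9, -0.1, -97.1]
contact_force: [0.4, 1.0, 0.5]
gripper_width: 0.0876
```

Emit:
apply_moves(commands=[{"grip": 0,"slide": [-0.038,0.046,0],"roll": 0},{"grip": 0,"slide": [-0.075,0.091,0],"roll": 0},{"grip": 0,"slide": [-0.102,0.124,0],"roll": 0},{"grip": 0,"slide": [-0.117,0.14,0],"roll": 0},{"grip": 0,"slide": [-0.117,0.14,0],"roll": 0}])

```text
time_s: 17.02
tcp_pos: [0.3373, 0.306, 0.1488]
eef_rot: [180.0, -0.1, -96.9]
contact_force: [0.8, 0.5, 0.7]
gripper_width: 0.0876
```

```bash
python3 -c "
from h import *
p,d=capture('wrist');cv2.imwrite('pics/w9.png',p[:,:,::-1])
go(.338,.306,.021,-6.7)"
```

```text
t 17.07 tcp [0.3378 0.3054 0.1488] rpy [ 1.7996e+02 -8.0000e-02 -9.6960e+01] w 0.0874 F [-0.5 -0.4 -1. ] j1,j6 [ 67. -74.]
SLIDE [-0.0008 -0.0002  0.1278] ROLL -0.3 norm 0.128
```

View pics/w9.png

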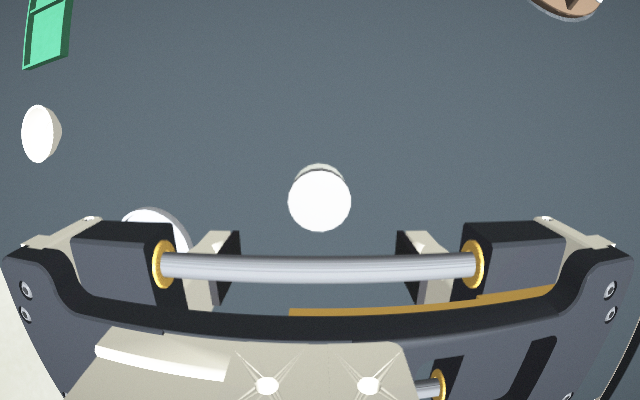

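Emit:
apply_moves(commands=[{"grip": 0,"slide": [-0.001,0,0.045],"roll": 0},{"grip": 0,"slide": [-0.001,0,0.085],"roll": 0},{"grip": 0,"slide": [-0.001,0,0.115],"roll": 0},{"grip": 0,"slide": [-0.001,0,0.127],"roll": 0},{"grip": 0,"slide": [-0.001,0,0.127],"roll": 0}])

```text
time_s: 17.7
tcp_pos: [0.3388, 0.3057, 0.0221]
eef_rot: [180.0, -0.1, -97.1]
contact_force: [-0.8, -0.5, 1.0]
gripper_width: 0.0879
```

Emit:
apply_moves(commands=[{"grip": 0.3,"slide": [0,0,0],"roll": 0},{"grip": 0.5,"slide": [0,0,0],"roll": 0},{"grip": 0.6,"slide": [0,0,0],"roll": 0},{"grip": 0.8,"slide": [0,0,0],"roll": 0},{"grip": 0.8,"slide": [0,0,0],"roll": 0}])

```text
time_s: 18.32
tcp_pos: [0.3385, 0.3068, 0.023]
eef_rot: [-180.0, 0.0, -97.0]
contact_force: [-2.9, -0.4, 6.4]
gripper_width: 0.0546
```

Emit:
apply_moves(commands=[{"grip": 0.8,"slide": [0,0,-0.008],"roll": 0},{"grip": 0.8,"slide": [0,0,-0.025],"roll": 0},{"grip": 0.8,"slide": [0,0,-0.05],"roll": 0},{"grip": 0.8,"slide": [0,0,-0.07],"roll": 0},{"grip": 0.8,"slide": [0,0,-0.07],"roll": 0}])

```text
time_s: 18.95
tcp_pos: [0.339, 0.3074, 0.0941]
eef_rot: [-179.9, 0.2, -97.1]
contact_force: [0.5, -0.3, -2.0]
gripper_width: 0.0547
```

```bash
python3 -c "
from h import *
p,d=capture('wrist');cv2.imwrite('pics/w10.png',p[:,:,::-1])
go(.6658,.0467,.09,-6.7)"
```

```text
t 19.0 tcp [0.3386 0.3068 0.0931] rpy [-1.7998e+02  9.0000e-02 -9.7070e+01] w 0.0549 F [-0.6 -0.1 -0.8] j1,j6 [ 67.  -74.1]
SLIDE [ 0.2179 -0.3567  0.0028] ROLL -0.4 norm 0.418
```

View pics/w10.png

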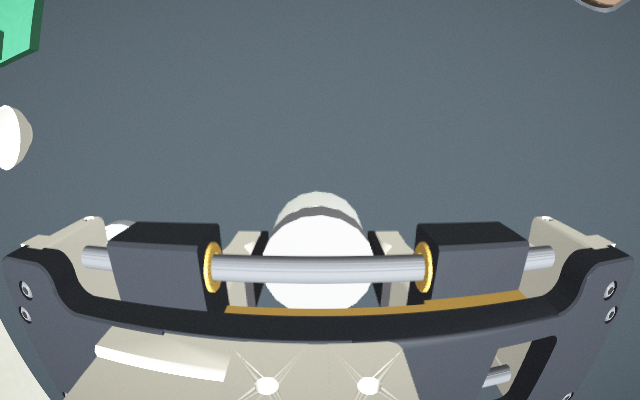

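Emit:
apply_moves(commands=[{"grip": 0.8,"slide": [0.015,-0.025,0],"roll": 0},{"grip": 0.8,"slide": [0.039,-0.064,0],"roll": 0},{"grip": 0.8,"slide": [0.065,-0.107,0],"roll": 0},{"grip": 0.8,"slide": [0.092,-0.15,0],"roll": 0},{"grip": 0.8,"slide": [0.118,-0.193,0],"roll": 0}])

```text
time_s: 19.62
tcp_pos: [0.5161, 0.1641, 0.0913]
eef_rot: [179.9, -0.1, -97.1]
contact_force: [0.5, 0.3, -0.7]
gripper_width: 0.0546
```

Emit:
apply_moves(commands=[{"grip": 0.8,"slide": [0.026,-0.043,0],"roll": 0},{"grip": 0.8,"slide": [0.052,-0.086,0],"roll": 0},{"grip": 0.8,"slide": [0.078,-0.128,0],"roll": 0},{"grip": 0.8,"slide": [0.095,-0.155,0],"roll": 0},{"grip": 0.8,"slide": [0.1,-0.164,0],"roll": 0}])

```text
time_s: 20.25
tcp_pos: [0.6663, 0.0445, 0.0904]
eef_rot: [179.9, -0.1, -97.2]
contact_force: [-0.5, 0.3, -1.5]
gripper_width: 0.0546
```

Emit:
apply_moves(commands=[{"grip": 0.8,"slide": [0,0,0],"roll": 0},{"grip": 0.8,"slide": [0,0,0.015],"roll": 0},{"grip": 0.8,"slide": [0,0,0.03],"roll": 0},{"grip": 0.8,"slide": [0,0,0.03],"roll": 0}])

```text
time_s: 20.75
tcp_pos: [0.6643, 0.0466, 0.0604]
eef_rot: [179.8, -0.1, -97.0]
contact_force: [0.1, -0.3, -1.3]
gripper_width: 0.0548
```

```bash
python3 -c "
from h import *
p,d=capture('wrist');cv2.imwrite('pics/w11.png',p[:,:,::-1])
go(.6658,.0467,.027,-6.7)"
```

```text
t 20.8 tcp [0.6652 0.0466 0.0615] rpy [ 1.799e+02 -5.000e-02 -9.701e+01] w 0.0547 F [-0.3 -0.2 -1.1] j1,j6 [ 20.7 -27.7]
SLIDE [-0.0002 -0.0007  0.0345] ROLL -0.3 norm 0.035
```

View pics/w11.png

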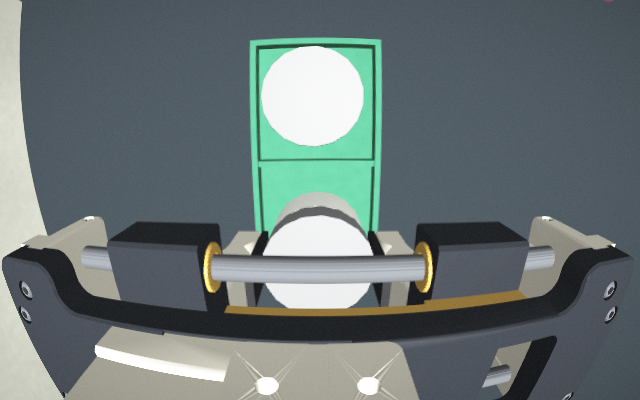

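The first jar (312,96) sits well in its bay, and jar B is over its own bay. Lowering.

Emit:
apply_moves(commands=[{"grip": 0.8,"slide": [0,-0.001,0.016],"roll": 0},{"grip": 0.8,"slide": [0,-0.001,0.026],"roll": 0},{"grip": 0.8,"slide": [0,-0.001,0.031],"roll": 0},{"grip": 0.8,"slide": [0,-0.001,0.033],"roll": 0},{"grip": 0.8,"slide": [0,-0.001,0.033],"roll": 0}])

```text
time_s: 21.42
tcp_pos: [0.6671, 0.0462, 0.0296]
eef_rot: [-180.0, 0.0, -97.1]
contact_force: [-0.0, -0.2, -1.2]
gripper_width: 0.0548
```

Emit:
apply_moves(commands=[{"grip": 0.8,"slide": [0,0,0.001],"roll": 0},{"grip": 0.8,"slide": [0,0,0.002],"roll": 0}])

```text
time_s: 21.68
tcp_pos: [0.6672, 0.0462, 0.0278]
eef_rot: [-180.0, 0.0, -97.1]
contact_force: [-0.0, -1.3, -0.9]
gripper_width: 0.0543
```

Emit:
apply_moves(commands=[{"grip": 0.8,"slide": [0,0,0.001],"roll": 0},{"grip": 0.8,"slide": [0,0,0.001],"roll": 0}])

```text
time_s: 21.92
tcp_pos: [0.6672, 0.0462, 0.0271]
eef_rot: [-180.0, 0.0, -97.1]
contact_force: [-1.9, -1.1, 2.9]
gripper_width: 0.0544
```

Contact. Release and retreat.

Emit:
apply_moves(commands=[{"grip": 0.35,"slide": [0,0,0],"roll": 0},{"grip": 0.3,"slide": [0,0,0],"roll": 0},{"grip": 0.2,"slide": [0,0,0],"roll": 0},{"grip": 0.1,"slide": [0,0,0],"roll": 0},{"grip": 0.1,"slide": [0,0,0],"roll": 0}])

```text
time_s: 22.55
tcp_pos: [0.667, 0.0462, 0.0265]
eef_rot: [180.0, -0.0, -97.1]
contact_force: [-0.9, 0.3, 0.3]
gripper_width: 0.0783
```

Emit:
apply_moves(commands=[{"grip": 0.1,"slide": [0,0,-0.02],"roll": 0},{"grip": 0.2,"slide": [0,0,-0.06],"roll": 0},{"grip": 0.2,"slide": [0,0,-0.1],"roll": 0},{"grip": 0.2,"slide": [0,0,-0.13],"roll": 0},{"grip": 0.2,"slide": [0,0,-0.13],"roll": 0}])

```text
time_s: 23.18
tcp_pos: [0.6686, 0.0466, 0.1599]
eef_rot: [-179.7, 0.1, -97.0]
contact_force: [-0.4, 0.1, 0.2]
gripper_width: 0.07
```

```bash
python3 -c "
from h import *
p,d=capture('wrist');cv2.imwrite('pics/w12.png',p[:,:,::-1])
go(.442,-.152,.16,-51)"
```

```text
t 23.23 tcp [0.6675 0.0464 0.1579] rpy [-1.7987e+02  8.0000e-02 -9.7060e+01] w 0.0703 F [0.3 0.  0.4] j1,j6 [ 20.6 -27.7]
SLIDE [ 0.2246  0.1994 -0.0029] ROLL 43.9 norm 0.3
```

View pics/w12.png

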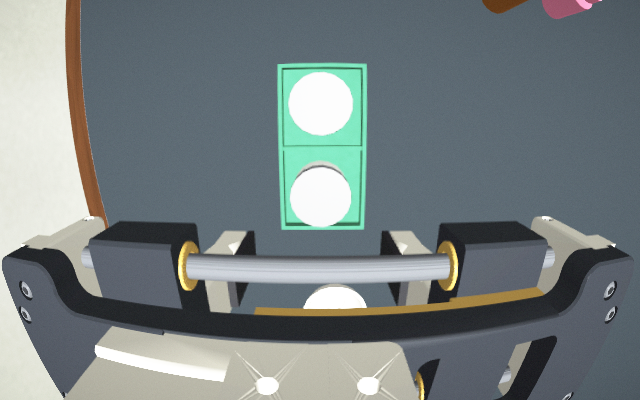

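Both jars are in their bays at (320,103) and (320,196). Now bottle A.

Emit:
apply_moves(commands=[{"grip": 0.2,"slide": [0.03,0.027,-0.002],"roll": 9},{"grip": 0.2,"slide": [0.07,0.062,-0.002],"roll": 18},{"grip": 0.2,"slide": [0.112,0.1,-0.002],"roll": 27},{"grip": 0.2,"slide": [0.155,0.137,-0.002],"roll": 36},{"grip": 0.2,"slide": [0.195,0.173,-0.002],"roll": 44}])

```text
time_s: 23.85
tcp_pos: [0.4691, -0.1271, 0.1575]
eef_rot: [179.9, -0.1, -141.3]
contact_force: [1.5, -0.9, -0.4]
gripper_width: 0.0698
```

```bash
python3 -c "
from h import *
go(.442,-.152,.16,-51)"
```

```text
t 23.85 tcp [ 0.4691 -0.1271  0.1575] rpy [ 1.7993e+02 -9.0000e-02 -1.4134e+02] w 0.0698 F [ 1.5 -0.9 -0.4] j1,j6 [  8.1 -59.4]
SLIDE [ 0.0367 -0.0025 -0.0025] ROLL -0.3 norm 0.037
```

Emit:
apply_moves(commands=[{"grip": 0.2,"slide": [0.02,-0.001,-0.002],"roll": 0},{"grip": 0.2,"slide": [0.035,-0.002,-0.002],"roll": 0},{"grip": 0.2,"slide": [0.035,-0.002,-0.002],"roll": 0}])

```text
time_s: 24.22
tcp_pos: [0.4454, -0.1498, 0.1603]
eef_rot: [180.0, -0.0, -141.0]
contact_force: [0.4, 0.3, -0.1]
gripper_width: 0.0698
```

```bash
python3 -c "
from h import *
p,d=capture('wrist');cv2.imwrite('pics/w13.png',p[:,:,::-1])
capture('wrist')
go(.442,-.152,.032,-51)"
```

```text
t 24.32 tcp [ 0.4462 -0.1493  0.1604] rpy [-1.8000e+02 -1.0000e-02 -1.4101e+02] w 0.0701 F [-0.3 -0.9  0.3] j1,j6 [  5.6 -56.6]
SLIDE [0.0049 0.0006 0.1284] ROLL -0.0 norm 0.128
```

View pics/w13.png

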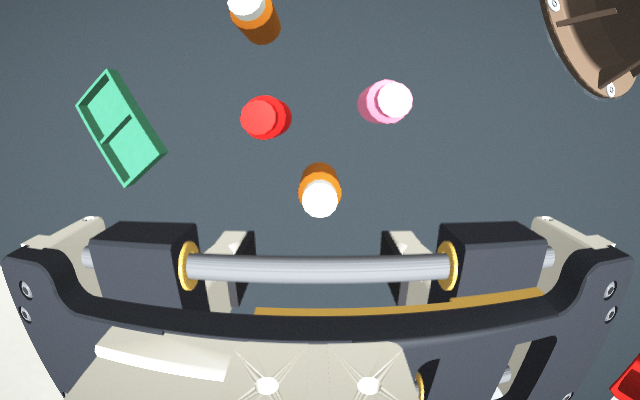

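Bottle A at (320,195) is centred, and the red and pink look-alikes are clear of the fingers.

Emit:
apply_moves(commands=[{"grip": 0.2,"slide": [0.005,0,0.03],"roll": 0},{"grip": 0.2,"slide": [0.005,0,0.07],"roll": 0},{"grip": 0.2,"slide": [0.005,0,0.11],"roll": 0},{"grip": 0.2,"slide": [0.005,0,0.128],"roll": 0},{"grip": 0.2,"slide": [0.005,0,0.128],"roll": 0}])

```text
time_s: 24.95
tcp_pos: [0.4411, -0.1523, 0.031]
eef_rot: [179.9, -0.2, -141.0]
contact_force: [-0.2, -0.9, 0.5]
gripper_width: 0.0702
```

Emit:
apply_moves(commands=[{"grip": 0.4,"slide": [0,0,0],"roll": 0},{"grip": 0.6,"slide": [0,0,0],"roll": 0},{"grip": 0.8,"slide": [0,0,0],"roll": 0},{"grip": 0.9,"slide": [0,0,0],"roll": 0},{"grip": 0.9,"slide": [0,0,0],"roll": 0}])

```text
time_s: 25.58
tcp_pos: [0.4418, -0.1528, 0.033]
eef_rot: [-180.0, 0.0, -141.1]
contact_force: [-0.1, 1.5, 5.2]
gripper_width: 0.0373
```

Emit:
apply_moves(commands=[{"grip": 0.9,"slide": [0,0,0],"roll": 0},{"grip": 0.9,"slide": [0,0,-0.008],"roll": 0},{"grip": 0.9,"slide": [0,0,-0.03],"roll": 0},{"grip": 0.9,"slide": [0,0,-0.07],"roll": 0},{"grip": 0.9,"slide": [0,0,-0.11],"roll": 0}])

```text
time_s: 26.2
tcp_pos: [0.441, -0.1528, 0.1438]
eef_rot: [180.0, -0.0, -141.1]
contact_force: [1.6, 1.1, -1.2]
gripper_width: 0.0376
```

```bash
python3 -c "
from h import *
p,d=capture('wrist');cv2.imwrite('pics/w14.png',p[:,:,::-1])
go(.5231,-.4016,.142,-17.3)"
```

```text
t 26.25 tcp [ 0.444  -0.1533  0.1492] rpy [-179.7     0.26 -140.99] w 0.0376 F [ 2.3 -0.7  5.1] j1,j6 [  5.1 -56.2]
SLIDE [ 0.0948 -0.2427  0.008 ] ROLL -33.7 norm 0.261
```

View pics/w14.png

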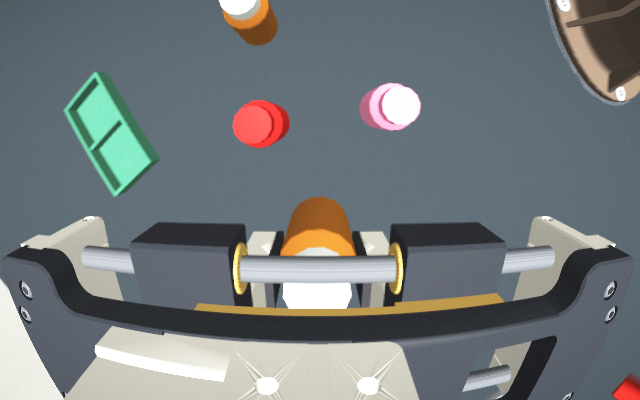

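Emit:
apply_moves(commands=[{"grip": 0.9,"slide": [0.012,-0.03,0],"roll": -7},{"grip": 0.9,"slide": [0.032,-0.08,0],"roll": -14},{"grip": 0.9,"slide": [0.052,-0.135,0],"roll": -21},{"grip": 0.9,"slide": [0.072,-0.185,0],"roll": -28},{"grip": 0.9,"slide": [0.087,-0.222,0],"roll": -34}])

```text
time_s: 26.88
tcp_pos: [0.5134, -0.3822, 0.142]
eef_rot: [180.0, 0.0, -106.9]
contact_force: [0.8, 0.4, -0.2]
gripper_width: 0.0373
```

Emit:
apply_moves(commands=[{"grip": 0.9,"slide": [0,0,0],"roll": 0}])

```text
time_s: 27.0
tcp_pos: [0.5132, -0.3825, 0.1414]
eef_rot: [179.9, -0.0, -107.2]
contact_force: [-0.4, 0.6, -1.9]
gripper_width: 0.0372
```

```bash
python3 -c "
from h import *
capture('wrist')
go(.5231,-.4016,.082,-17.3)"
```

```text
t 27.05 tcp [ 0.5127 -0.3811  0.1415] rpy [ 1.7990e+02  2.0000e-02 -1.0721e+02] w 0.0373 F [-0.6  0.2 -1.8] j1,j6 [-19.2   2. ]
SLIDE [ 0.0166 -0.0161  0.0594] ROLL 0.1 norm 0.064
```

Emit:
apply_moves(commands=[{"grip": 0.9,"slide": [0.009,-0.008,0.01],"roll": 0},{"grip": 0.9,"slide": [0.016,-0.015,0.03],"roll": 0},{"grip": 0.9,"slide": [0.0165,-0.016,0.05],"roll": 0},{"grip": 0.9,"slide": [0.0165,-0.016,0.06],"roll": 0},{"grip": 0.9,"slide": [0.0165,-0.016,0.06],"roll": 0}])

```text
time_s: 27.68
tcp_pos: [0.5232, -0.4001, 0.0812]
eef_rot: [179.9, 0.0, -107.0]
contact_force: [-0.1, 0.1, -0.9]
gripper_width: 0.0374
```

```bash
python3 -c "
from h import *
p,d=capture('wrist');cv2.imwrite('pics/w15.png',p[:,:,::-1])
p,d=capture('scene');cv2.imwrite('pics/s15.png',cv2.resize(p[100:300,120:440,::-1],(800,500)))
go(.5231,-.4016,.037,-17.3)"
```

```text
t 27.77 tcp [ 0.5242 -0.4006  0.0829] rpy [-1.7997e+02 -1.0000e-02 -1.0703e+02] w 0.0376 F [ 0.7  0.  -1. ] j1,j6 [-20.5   3.4]
SLIDE [0.0013 0.0008 0.0459] ROLL 0.3 norm 0.046
```

View pics/w15.png

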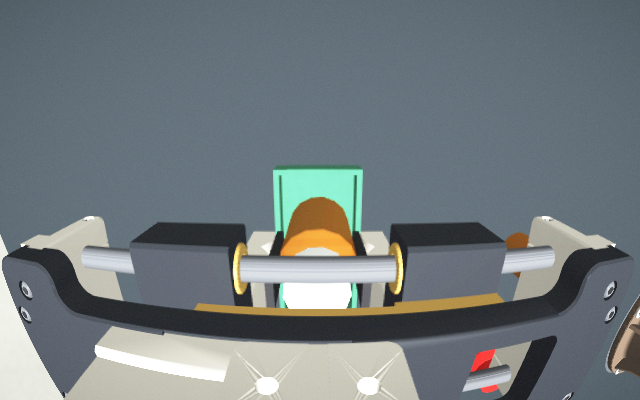

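View pics/s15.png

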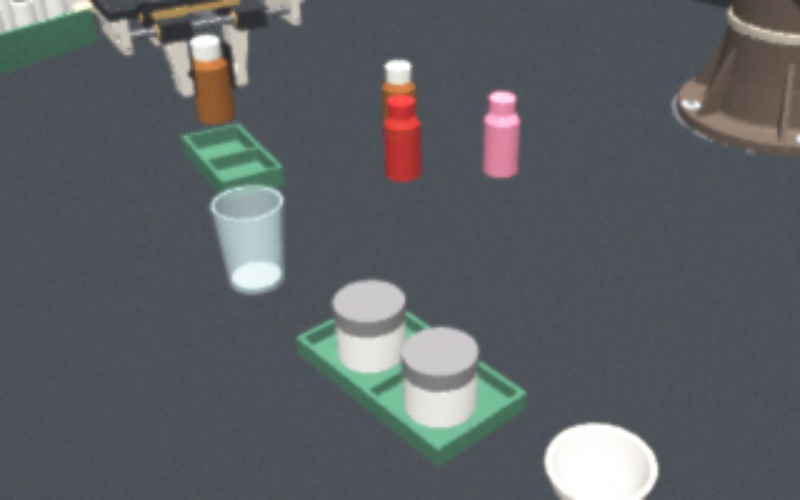

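The bottle hangs upright over the far bay. Lowering.

Emit:
apply_moves(commands=[{"grip": 0.9,"slide": [0.001,0.001,0.02],"roll": 0},{"grip": 0.9,"slide": [0.001,0.001,0.034],"roll": 0},{"grip": 0.9,"slide": [0.001,0.001,0.041],"roll": 0},{"grip": 0.9,"slide": [0.001,0.001,0.044],"roll": 0},{"grip": 0.9,"slide": [0.001,0.001,0.044],"roll": 0}])

```text
time_s: 28.4
tcp_pos: [0.5228, -0.4013, 0.0387]
eef_rot: [-180.0, -0.0, -107.0]
contact_force: [0.6, 1.2, -1.2]
gripper_width: 0.0375
```

Emit:
apply_moves(commands=[{"grip": 0.9,"slide": [0,0,0.001],"roll": 0},{"grip": 0.9,"slide": [0,0,0.002],"roll": 0}])

```text
time_s: 28.65
tcp_pos: [0.5228, -0.4014, 0.037]
eef_rot: [-180.0, -0.0, -107.1]
contact_force: [-1.1, 1.2, 7.0]
gripper_width: 0.0376
```

Emit:
apply_moves(commands=[{"grip": 0.54,"slide": [0,0,0],"roll": 0},{"grip": 0.45,"slide": [0,0,0],"roll": 0},{"grip": 0.35,"slide": [0,0,0],"roll": 0},{"grip": 0.3,"slide": [0,0,0],"roll": 0},{"grip": 0.3,"slide": [0,0,0],"roll": 0}])

```text
time_s: 29.28
tcp_pos: [0.5226, -0.4013, 0.0365]
eef_rot: [180.0, 0.0, -107.1]
contact_force: [-0.1, 0.0, -0.5]
gripper_width: 0.0611
```

Emit:
apply_moves(commands=[{"grip": 0.3,"slide": [0,0,-0.02],"roll": 0},{"grip": 0.2,"slide": [0,0,-0.06],"roll": 0},{"grip": 0.2,"slide": [0,0,-0.1],"roll": 0},{"grip": 0.2,"slide": [0,0,-0.123],"roll": 0},{"grip": 0.2,"slide": [0,0,-0.123],"roll": 0}])

```text
time_s: 29.9
tcp_pos: [0.5237, -0.4018, 0.1621]
eef_rot: [-179.8, -0.0, -107.0]
contact_force: [0.3, 0.9, 0.2]
gripper_width: 0.0702
```

```bash
python3 -c "
from h import *
p,d=capture('wrist');cv2.imwrite('pics/w16.png',p[:,:,::-1])
go(.3527,-.298,.16,-45)"
```

```text
t 29.95 tcp [ 0.5229 -0.4013  0.1603] rpy [-179.9     0.   -107.06] w 0.0701 F [ 0.5  1.2 -0.2] j1,j6 [-20.6   3.5]
SLIDE [-0.0488  0.193  -0.    ] ROLL 27.9 norm 0.199
```

View pics/w16.png

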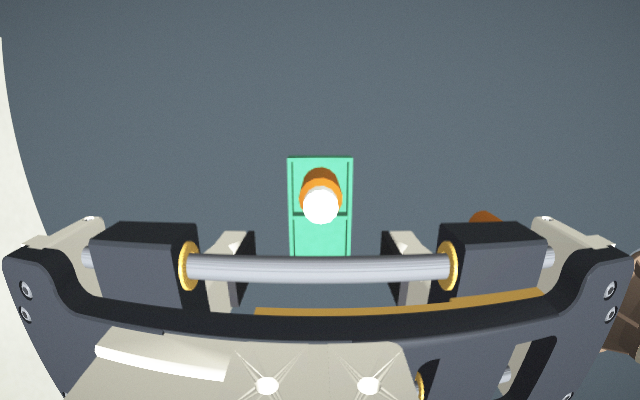

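Bottle A stands in its bay (320,195). On to bottle B.

Emit:
apply_moves(commands=[{"grip": 0.2,"slide": [-0.008,0.032,0],"roll": 6},{"grip": 0.2,"slide": [-0.02,0.08,0],"roll": 12},{"grip": 0.2,"slide": [-0.034,0.135,0],"roll": 18},{"grip": 0.2,"slide": [-0.045,0.178,0],"roll": 24},{"grip": 0.2,"slide": [-0.049,0.193,0],"roll": 28}])

```text
time_s: 30.58
tcp_pos: [0.3495, -0.2964, 0.1587]
eef_rot: [179.9, -0.0, -135.2]
contact_force: [0.3, 0.5, 1.3]
gripper_width: 0.0698
```

Emit:
apply_moves(commands=[{"grip": 0.2,"slide": [0,0,0],"roll": 0},{"grip": 0.2,"slide": [0,0,0],"roll": 0}])

```text
time_s: 30.82
tcp_pos: [0.3529, -0.298, 0.1592]
eef_rot: [180.0, -0.0, -135.0]
contact_force: [0.9, -0.6, 0.6]
gripper_width: 0.0703
```

```bash
python3 -c "
from h import *
p,d=capture('wrist');cv2.imwrite('pics/w17.png',p[:,:,::-1])
go(.3527,-.298,.032,-45)"
```

```text
t 30.88 tcp [ 0.353  -0.298   0.1591] rpy [ 1.7997e+02 -2.0000e-02 -1.3499e+02] w 0.0703 F [ 0.1 -0.1  0.4] j1,j6 [-15.6 -29.4]
SLIDE [1.000e-04 2.000e-04 1.271e-01] ROLL 0.0 norm 0.127
```

View pics/w17.png

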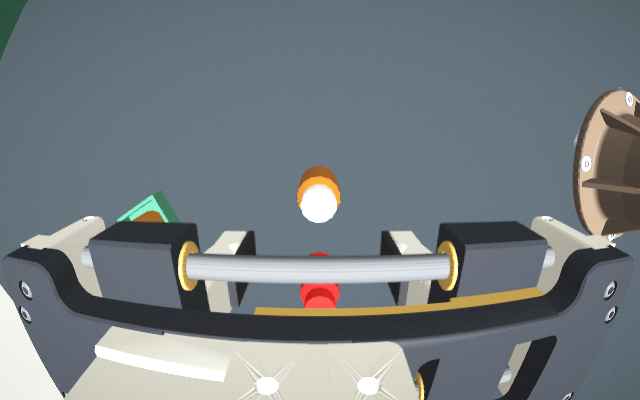

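Emit:
apply_moves(commands=[{"grip": 0.2,"slide": [0,0,0.03],"roll": 0},{"grip": 0.2,"slide": [0,0,0.07],"roll": 0},{"grip": 0.2,"slide": [0,0,0.11],"roll": 0},{"grip": 0.2,"slide": [0,0,0.127],"roll": 0},{"grip": 0.2,"slide": [0,0,0.127],"roll": 0}])

```text
time_s: 31.5
tcp_pos: [0.3517, -0.2977, 0.0308]
eef_rot: [179.8, -0.1, -135.0]
contact_force: [-0.2, -0.7, 0.3]
gripper_width: 0.0699
```

Emit:
apply_moves(commands=[{"grip": 0.4,"slide": [0,0,0],"roll": 0},{"grip": 0.6,"slide": [0,0,0],"roll": 0},{"grip": 0.8,"slide": [0,0,0],"roll": 0},{"grip": 0.9,"slide": [0,0,0],"roll": 0},{"grip": 0.9,"slide": [0,0,0],"roll": 0}])

```text
time_s: 32.12
tcp_pos: [0.3527, -0.2979, 0.033]
eef_rot: [-180.0, 0.0, -135.0]
contact_force: [-0.7, 2.3, 5.2]
gripper_width: 0.0375
```

Emit:
apply_moves(commands=[{"grip": 0.9,"slide": [0,0,0],"roll": 0},{"grip": 0.9,"slide": [0,0,-0.008],"roll": 0},{"grip": 0.9,"slide": [0,0,-0.03],"roll": 0},{"grip": 0.9,"slide": [0,0,-0.07],"roll": 0},{"grip": 0.9,"slide": [0,0,-0.11],"roll": 0}])

```text
time_s: 32.75
tcp_pos: [0.352, -0.2977, 0.1439]
eef_rot: [180.0, -0.0, -135.1]
contact_force: [1.0, -0.7, -0.5]
gripper_width: 0.0377
```

```bash
python3 -c "
from h import *
p,d=capture('wrist');cv2.imwrite('pics/w18.png',p[:,:,::-1])
go(.5409,-.3444,.142,-17.3)"
```

```text
t 32.8 tcp [ 0.3546 -0.2991  0.1492] rpy [-1.7961e+02  1.0000e-01 -1.3498e+02] w 0.0375 F [ 1.3 -1.1  5.6] j1,j6 [-15.6 -29.4]
SLIDE [-0.0996 -0.1637  0.0085] ROLL -27.7 norm 0.192
```

View pics/w18.png

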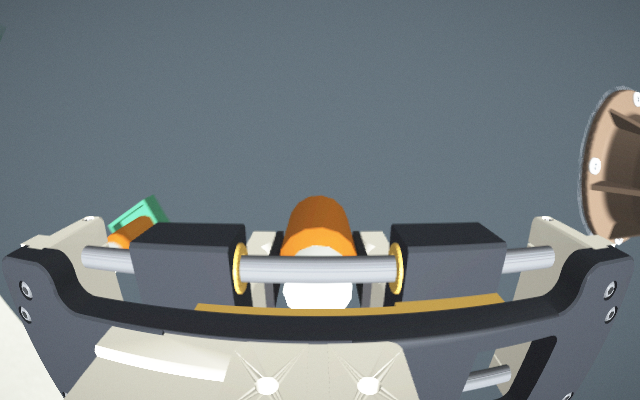

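Emit:
apply_moves(commands=[{"grip": 0.9,"slide": [-0.016,-0.026,0],"roll": -6},{"grip": 0.9,"slide": [-0.042,-0.07,0],"roll": -12},{"grip": 0.9,"slide": [-0.07,-0.115,0],"roll": -18},{"grip": 0.9,"slide": [-0.09,-0.148,0],"roll": -24},{"grip": 0.9,"slide": [-0.099,-0.162,0],"roll": -28}])

```text
time_s: 33.42
tcp_pos: [0.5386, -0.3428, 0.1418]
eef_rot: [180.0, -0.0, -106.9]
contact_force: [-0.6, 0.5, -0.7]
gripper_width: 0.0377
```

Emit:
apply_moves(commands=[{"grip": 0.9,"slide": [0,0,0],"roll": 0},{"grip": 0.9,"slide": [0,0,0.005],"roll": 0}])

```text
time_s: 33.67
tcp_pos: [0.5364, -0.3423, 0.1375]
eef_rot: [180.0, 0.0, -107.1]
contact_force: [-0.1, -0.8, -0.6]
gripper_width: 0.0375
```

```bash
python3 -c "
from h import *
p,d=capture('wrist');cv2.imwrite('pics/w19.png',p[:,:,::-1])
p,d=capture('scene');cv2.imwrite('pics/s19.png',cv2.resize(p[100:300,120:440,::-1],(800,500)))
go(.5409,-.3444,.037,-17.3)"
```

```text
t 33.77 tcp [ 0.5357 -0.3422  0.137 ] rpy [ 1.7993e+02  2.0000e-02 -1.0713e+02] w 0.0376 F [-0.6  0.7 -0.8] j1,j6 [-15.   -2.1]
SLIDE [ 0.0007 -0.0057  0.1   ] ROLL 0.2 norm 0.1
```

View pics/w19.png

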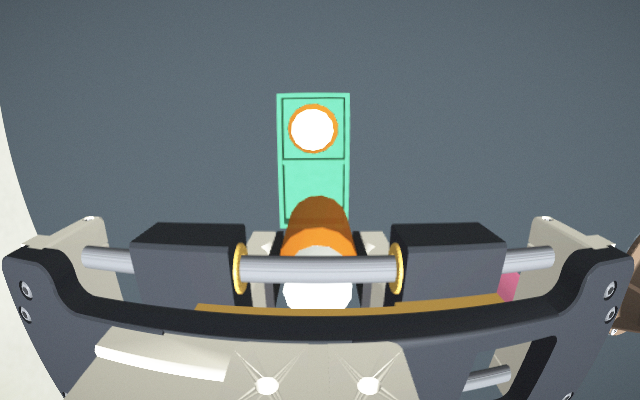

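View pics/s19.png

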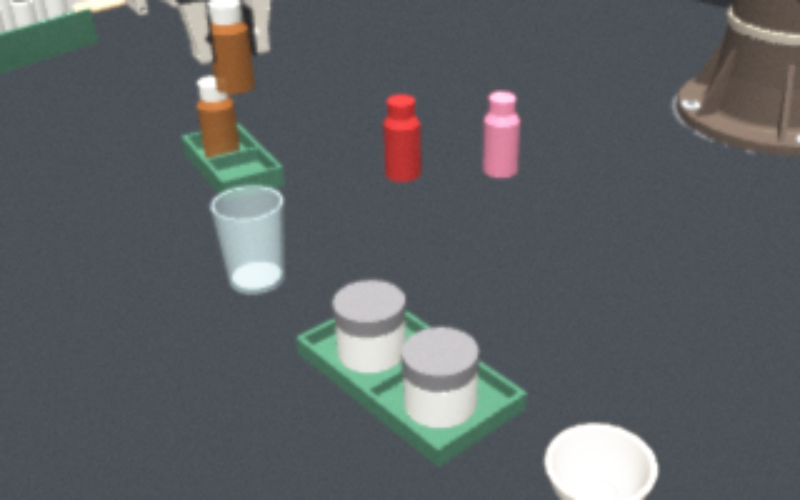

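Bottle A is upright in its bay at (313,129), and bottle B is above the free bay. A 6 mm shift in y, then lower.

Emit:
apply_moves(commands=[{"grip": 0.9,"slide": [0.001,-0.005,0.01],"roll": 0},{"grip": 0.9,"slide": [0.001,-0.005,0.03],"roll": 0},{"grip": 0.9,"slide": [0.001,-0.005,0.055],"roll": 0},{"grip": 0.9,"slide": [0.001,-0.005,0.07],"roll": 0},{"grip": 0.9,"slide": [0.001,-0.005,0.07],"roll": 0}])

```text
time_s: 34.4
tcp_pos: [0.5407, -0.3448, 0.0663]
eef_rot: [179.9, -0.0, -107.1]
contact_force: [0.4, 0.9, -1.4]
gripper_width: 0.0375
```

```bash
python3 -c "
from h import *
p,d=capture('wrist');cv2.imwrite('pics/w20.png',p[:,:,::-1])
capture('wrist');go(.5409,-.3444,.037,-17.3)"
```

```text
t 34.5 tcp [ 0.5419 -0.3452  0.0681] rpy [-1.7996e+02 -2.0000e-02 -1.0704e+02] w 0.0373 F [0.1 0.5 0.2] j1,j6 [-15.1  -1.9]
SLIDE [-0.0005  0.0012  0.0311] ROLL 0.3 norm 0.031
```

View pics/w20.png

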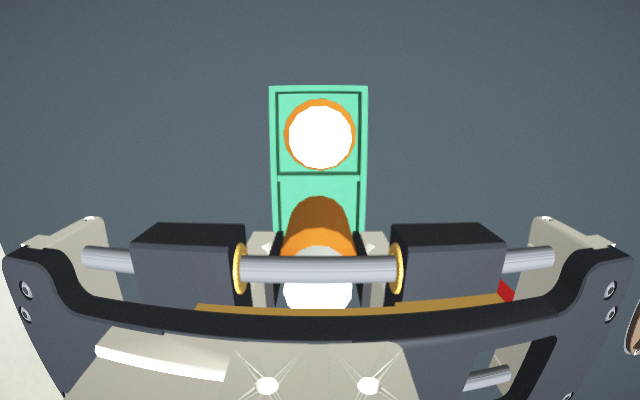

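The tray edges (270–367) are symmetric about the bottle. Lowering the rest.

Emit:
apply_moves(commands=[{"grip": 0.9,"slide": [0,0.001,0.014],"roll": 0},{"grip": 0.9,"slide": [0,0.001,0.023],"roll": 0},{"grip": 0.9,"slide": [0,0.001,0.028],"roll": 0},{"grip": 0.9,"slide": [0,0.001,0.03],"roll": 0},{"grip": 0.9,"slide": [0,0.001,0.03],"roll": 0}])

```text
time_s: 35.12
tcp_pos: [0.5407, -0.3447, 0.0376]
eef_rot: [-180.0, -0.0, -107.1]
contact_force: [-0.6, -0.2, -1.0]
gripper_width: 0.0379
```

Emit:
apply_moves(commands=[{"grip": 0.9,"slide": [0,0,0.001],"roll": 0},{"grip": 0.9,"slide": [0,0,0.002],"roll": 0}])

```text
time_s: 35.38
tcp_pos: [0.5409, -0.3449, 0.037]
eef_rot: [-179.9, -0.0, -107.0]
contact_force: [-4.5, 2.9, 14.3]
gripper_width: 0.0379
```

Contact. Release and withdraw.

Emit:
apply_moves(commands=[{"grip": 0.54,"slide": [0,0,-0.001],"roll": 0},{"grip": 0.45,"slide": [0,0,-0.001],"roll": 0},{"grip": 0.35,"slide": [0,0,-0.001],"roll": 0},{"grip": 0.3,"slide": [0,0,-0.001],"roll": 0},{"grip": 0.3,"slide": [0,0,-0.001],"roll": 0}])

```text
time_s: 36.0
tcp_pos: [0.5405, -0.3446, 0.0364]
eef_rot: [180.0, -0.0, -107.1]
contact_force: [-0.1, 0.2, -0.0]
gripper_width: 0.0614
```

Emit:
apply_moves(commands=[{"grip": 0.3,"slide": [0,0,-0.02],"roll": 0},{"grip": 0.2,"slide": [0,0,-0.06],"roll": 0},{"grip": 0.2,"slide": [0,0,-0.11],"roll": 0},{"grip": 0.2,"slide": [0,0,-0.16],"roll": 0},{"grip": 0.2,"slide": [0,0,-0.16],"roll": 0}])

```text
time_s: 36.62
tcp_pos: [0.5428, -0.3458, 0.2017]
eef_rot: [-179.5, -0.1, -107.0]
contact_force: [0.4, -0.2, -0.7]
gripper_width: 0.0703
```

```bash
python3 -c "
from h import *
p,d=capture('wrist');cv2.imwrite('pics/w21.png',p[:,:,::-1])
go(.35,-.45,.25,-17.3)"
```

```text
t 36.67 tcp [ 0.5415 -0.345   0.1989] rpy [-179.74    0.   -107.06] w 0.0703 F [-0.   0.3 -1.5] j1,j6 [-15.1  -1.9]
SLIDE [ 0.1566  0.1521 -0.0518] ROLL 0.2 norm 0.224
```

View pics/w21.png

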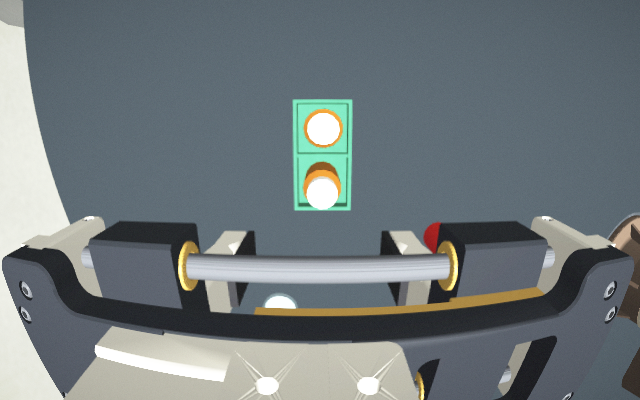

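Both bottles are in. I'll move the arm clear and check everything from above.

Emit:
apply_moves(commands=[{"grip": 0.2,"slide": [0.035,0.035,-0.02],"roll": 0},{"grip": 0.2,"slide": [0.075,0.07,-0.035],"roll": 0},{"grip": 0.2,"slide": [0.115,0.1,-0.05],"roll": 0},{"grip": 0.2,"slide": [0.155,0.13,-0.05],"roll": 0},{"grip": 0.2,"slide": [0.195,0.16,-0.05],"roll": 0}])

```text
time_s: 37.3
tcp_pos: [0.3287, -0.4844, 0.2454]
eef_rot: [179.9, 0.0, -107.0]
contact_force: [-0.1, -0.9, -1.2]
gripper_width: 0.0698
```

Emit:
apply_moves(commands=[{"grip": 0.2,"slide": [0.045,0.02,0],"roll": 0},{"grip": 0.2,"slide": [0.09,0.04,0],"roll": 0},{"grip": 0.2,"slide": [0.12,0.055,0],"roll": 0},{"grip": 0.2,"slide": [0.12,0.055,0],"roll": 0}])

```text
time_s: 37.8
tcp_pos: [0.2405, -0.5835, 0.2444]
eef_rot: [179.9, 0.1, -107.2]
contact_force: [-0.6, 0.4, -0.2]
gripper_width: 0.0701
```

Run:
```python
from h import *
bt=(np.array([.532,-.373]),72.7);jt=(np.array([.661,.006]),83.3);di=(np.array([.539,.353]),90)
def loc(p,t):
    a=np.radians(t[1]-90);return np.array([[np.cos(a),np.sin(a)],[-np.sin(a),np.cos(a)]])@(p-t[0])
for cam in ["top","scene"]:
    p,d=capture(cam);cv2.imwrite(f'pics/{cam}_end.png',p[:,:,::-1])
    for n,t in [("bottle1",bt),("jar1",jt),("flask",di),("beaker",di),("bowl",di)]:
        for m in cut_out(n,cam):
            if m["score"]<.25: continue
            X,u,v=world(cam,d,m["mask"]); zt=np.percentile(X[:,2],95); T=X[X[:,2]>zt-.006]
            lo,hi=np.percentile(T[:,:2],[2,98],axis=0);c=(lo+hi)/2
            print(cam,n,round(m["score"],2),int(u.mean()),int(v.mean()),"zt",zt.round(3),c.round(4),"local mm",(loc(c,t)*1000).round(1))
print(get_state()["tcp_pos"],get_state()["time_s"])
```

```text
top bottle1 0.86 416 239 zt 0.087 [ 0.4191 -0.2306] local mm [-150.1  102.4]
top bottle1 0.78 384 274 zt 0.087 [ 0.3429 -0.1577] local mm [-244.6  149.4]
top bottle1 0.57 467 183 zt 0.091 [ 0.5403 -0.3473] local mm [ 0.3 27. ]
top bottle1 0.57 493 191 zt 0.091 [ 0.5218 -0.4029] local mm [ -0.9 -31.6]
top jar1 0.77 327 134 zt 0.057 [ 0.6579 -0.0361] local mm [  1.8 -42.2]
top jar1 0.65 291 131 zt 0.057 [0.667  0.0455] local mm [ 1.4 40. ]
top flask 0.69 155 187 zt 0.119 [0.5404 0.3527] local mm [ 1.4 -0.3]
top beaker 0.61 396 135 zt 0.079 [ 0.6478 -0.189 ] local mm [ 108.8 -542. ]
top bowl 0.78 231 132 zt 0.036 [0.6684 0.1844] local mm [ 129.4 -168.6]
scene bottle1 0.79 320 154 zt 0.084 [ 0.3449 -0.157 ] local mm [-242.9  150.6]
scene bottle1 0.76 214 155 zt 0.089 [ 0.5435 -0.3424] local mm [ 1.8 32.6]
scene bottle1 0.7 280 155 zt 0.085 [ 0.4232 -0.2276] local mm [-147.1  106.5]
scene bottle1 0.68 203 144 zt 0.089 [ 0.5242 -0.4006] local mm [  0.8 -28.7]
scene jar1 0.56 295 250 zt 0.055 [0.669  0.0477] local mm [ 3.1 42.3]
scene jar1 0.55 267 229 zt 0.055 [ 0.659  -0.0344] local mm [  2.7 -40.3]
scene flask 0.93 494 286 zt 0.117 [0.5408 0.3533] local mm [1.8 0.3]
scene beaker 0.61 220 194 zt 0.077 [ 0.6485 -0.1882] local mm [ 109.5 -541.2]
scene bowl 0.82 360 287 zt 0.035 [0.6692 0.1853] local mm [ 130.2 -167.7]
[ 0.24288764 -0.58255859  0.24670316] 38.4
```

View pics/scene_end.png

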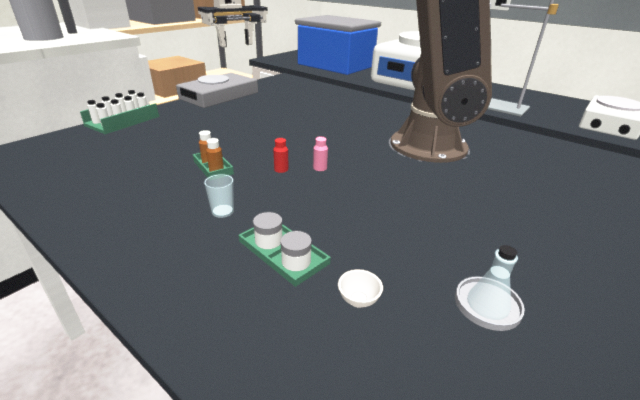

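View pics/top_end.png

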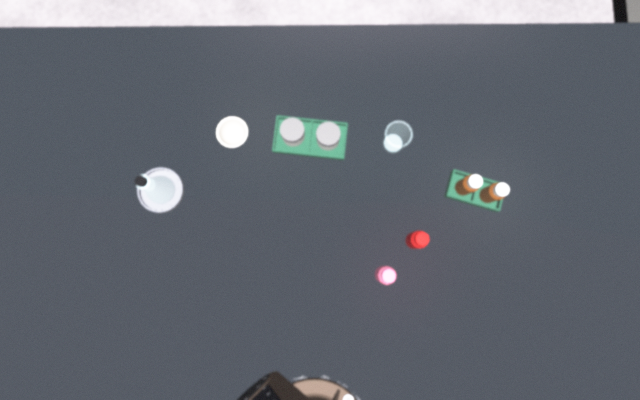

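All five items are within about 3 mm of their targets. Their tops read 4 mm higher than on the bench, as expected on a tray floor. The beaker and bowl haven't moved.

```bash
python3 -c "
from plant import *
print(close_job())"
```

```text
the job is handed in; nothing more can be done
None
```

The bench is cleared and the job is handed in, at about 38 s of the 128 s allowed. `close_job()` gave no verdict. Both amber bottles stand in the smaller tray, both jars in the larger one, and the flask in the steel dish. Each was lowered until the wrist force showed contact, then released.

**Last checks (top and scene cameras):**
- **Position:** all five items are within about 3.5 mm of their bay or dish centres.
- **Height and uprightness:** all five tops read about 4 mm higher than they did on the bench, which fits resting on the tray or dish floor. They look upright in the pictures, but I did not measure the tilt.
- **Left alone:** the beaker and bowl are within about 1 mm of where they started, and I did not handle the red or pink look-alikes.
- **Arm:** it finished well clear, touching nothing.

**Disagreements:** the two cameras differ by up to about 5 mm on one bottle, but both readings are well inside the limits. The network also named some things wrongly in early pictures: the flask and jar tray as the bottle tray, and a jar as the flask. I checked its reports against the pictures and known sizes and did not use those.

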